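# Put the pigment tins away and shut the colour cabinet

### The arm

A 7-joint arm with a two-finger parallel gripper is mounted at the origin on the work surface. World frame = base frame: x ahead of the robot, y to its left, z up, the work surface at z = 0. Lengths are in m, angles in rad, forces in N, time in s.
With the tool pointing down it reaches from about 0.35 to 0.9 m from the base axis. Payload 7.2 kg.
Tool frame: the origin (TCP) lies on the centre line of the jaws, within the pads' length; the fingertips stand 14 mm ahead of it and the grasp point (between the pads) lies 5 mm behind it; z points along the fingers, y is the line along which they close (so a half turn about z gives the same grasp; the last joint's range is limited). The gripper opens to 88 mm and grips with 3 to 60 N. Pads are 20 mm wide; open, the fingers measure 115 mm over their backs; the gripper's body (75 mm by 178 mm) begins 61 mm behind the grasp point.
Start: joints at [-1.228, 0.411, -0.013, 1.596, 0.006, 1.134, -0.082], TCP at [0.25, 0.573, 0.237] pointing down, gripper open.
Joint ranges: [-2.95, 2.95], [-0.29, 1.99], [-1.47, 1.44], [0.14, 2.54], [-1.03, 4.17], [0.13, 1.85], [-2.86, 2.86]. Speed limits (rad/s): [2.39, 2.39, 3.01, 3.01, 3.14, 3.14, 3.14].

### API

Orientations are given as a rotation vector (axis times angle).
In Python, from rig import status, cams, bot gives the robot as it stands.
- The arm moves only by the tool play_rows, never from a script. Its argument "commands" is a list of rows, each an object with "angular": the turn, a rotation vector about the tool's x, y, z in rad, a list of three; "translation": the shift along the tool's x, y, z in cm, a list of three; "claw": the opening, from -1 (shut) to 1 (fully open). A call has 1 to 12 rows; each row shifts and turns the commanded pose from where the row before left it, along the tool's axes as they then stand; what a row does not reach is not made up. A row lasts 1/10 s, in which the tool goes at most 50 mm and 8.59 degrees, less where a joint would pass 70% of its speed; a pose out of reach is approached as far as the arm can. A call with a gripper value outside its range is refused whole. The fingers move at their own pace and stop on an object; "squeeze" is the grip in N (left out, the last holds). Time passes only in rows, so rows that do not move let the fingers close. It gives the time, the measured TCP pose, the force, the opening and the grip force at its end, in the units of the state.
- status.sense(): the state, without advancing time (a new reading comes with each control period).
- cams.grab_frame(name): name is "side" or "top" or "wrist"; returns the picture (384x512x3 uint8, blue, green, red); there is no depth.
- cams.calibration(name): a dict with "fx", "fy", "cx", "cy" (pixels), "k1" (the pictures are not rectified: a ray, as slopes to the right and down, at radius r is drawn at 1 + k1 r^2 times it, then the intrinsics apply), "extrinsics" (4x4, takes a point from world to camera coordinates). Camera axes: x right, y down, z forward; pixel columns grow to the right and rows downward; lengths in m; the calibration is good to about 2 mm. A picture is of the moment at which its call begins: read the wrist's pose just before it. calibration takes no time and is no camera call; for the wrist camera it gives the pose at the moment of the call.
- bot.job_done(): hands the job in; it is judged then, once.
Trained networks look in the newest picture that a camera, given by its name, has taken for a name from the list of things; names that differ only in an ending like _2 or _b are one class to them, and where a whole thing is asked for, a point or a joint stands for the part that bears it (a point fixed in the world has none). Each returns a list of dicts, best first, with "conf" (0 to 1); they miss things now and then, are a little off and sometimes report something else, mostly with a low value. They report only what shows in the picture. A call takes as long as a camera call. They do not tell look-alikes from the thing itself.
- cams.spot_in(camera, thing): "xy" ([column, row] in pixels, amid what is visible of it).
- cams.regions_of(camera, thing): "pixels" (384x512 bool, what is visible of it) and "xy" ([column, row] in pixels, amid what is visible of it).
The state is a dict: "clock": time; "joint_pos": joint angles; "qd": joint speeds; "effort": joint torques, N m; "tool_pos": TCP position; "ee_rot": TCP orientation; "ft_force": force on the tool from outside, world axes, zero at the start; "wrist_torque": the same for the moment, N m; "opening": opening from 0.0 (shut) to 1.0 (fully open); "gripper_force": force on a finger pad.
Only numpy, scipy, OpenCV 4.12 (cv2) and the standard library are available. Lean on these libraries where they do the work, as an engineer would, in place of code of your own. Each camera call takes 0.05 s, during which the arm holds its last target. There are 200 camera calls.

### The job

Put the colours away for the night: stand every square pigment tin upright in the front channel of the cabinet's pulled-out tray as one straight row along it, the first flush against the tray's right-hand end wall (the end away from the door's hinge) and each next one butted flush against its neighbour so that no gaps are left, including a tin that may already lie loose in the tray. Move the gesso jar that stands in the door's way onto the round cork mat. Then slide the loaded tray fully home and push the door gently shut until it seats on its roller catch, leaving the other things on the table where they are.

Things in the scene. Friction and masses are not known exactly. Their poses are not given: they have to be found in the camera images.
- tin_a: square slip-lid pigment tin of bare metal, 48 x 48 mm and 36 mm high, 110 g, paper label on the lid; origin: centre of its underside, z up; starts loose on the worktop to the right of the cabinet, may be absent
- tin_b: square slip-lid pigment tin of bare metal, 48 x 48 mm and 36 mm high, 110 g, paper label on the lid; origin: centre of its underside, z up; starts loose on the worktop to the right of the cabinet, may be absent
- tin_c: square slip-lid pigment tin of bare metal, 48 x 48 mm and 36 mm high, 110 g, paper label on the lid; origin: centre of its underside, z up; starts loose on the worktop to the right of the cabinet, may be absent
- tin_d: square slip-lid pigment tin of bare metal, 48 x 48 mm and 36 mm high, 110 g, paper label on the lid; origin: centre of its underside, z up; starts loose in the tray, away from the end wall; may be absent
- jar: squat white plastic gesso jar, 58 mm diameter, with a black lid 60 mm in diameter and 18 mm high at its top, 72 mm high in all, 180 g; stands in front of the tray in the sweep of the door; origin: centre of its underside, z up
- mat: round cork mat, 120 mm diameter, 4 mm thick, fixed to the worktop; origin: centre of its underside
- cabinet_front (a point): middle of the lower front edge of the fixed plywood cabinet, at worktop height; axes are the cabinet's: -x out of the open front, +y to the hinge side, z up. Cabinet 260 mm deep (x 0 to 260), 380 mm wide (y -190 to 190), 210 mm high; roof and sides 12 mm thick; inside, a shelf begins 124 mm behind the front, underside 115 mm high
- tray (a joint): pull-out wooden tray on slides, low in the cabinet: 0 = fully home, grows in m as it comes out along the cabinet's -x, to 0.17; starts nearly fully out; 1.5 N friction. 170 (x) by 336 mm (y) over all; along its front one channel for the tins, 78 (x) by 324 mm (y), behind it a pencil compartment. All its walls are 6 mm thick and rise 13 mm above its floor
- tray_end (a point): on the floor of the tray's channel, at the foot of the inner face of its right-hand (-y) end wall, on the channel's centre line, 162 mm to the right of the cabinet's middle; moves with the tray, axes as the cabinet's; the channel's floor is 25 mm above the worktop and runs from here 324 mm along +y, and 39 mm either way along x
- tray_front (a point): middle of the upper edge of the tray's front wall, on its outer face, 38 mm above the worktop; axes as the cabinet's. At home it lies 2 mm behind the cabinet's front face
- door (a joint): the cabinet's door, a wooden panel 376 mm wide, 206 mm high, 14 mm thick, lower edge 2 mm above the worktop: 0 = shut, grows in rad as it opens, to 2.35; starts wide open; stays where it is left (0.1 N m friction). Within 0.05 rad of shut its strike meets a spring roller (some 5 N at the free edge); past 0.015 rad the roller draws it shut and holds it
- door_hinge (a point): on the door's hinge axis (vertical) at half the door's height; turns with the door: the door's outer face is its plane x = 0, its inner face x = +14 mm, and the panel runs from the hinge along its -y for 376 mm. When shut its axes are the cabinet's
- door_knob (a point): centre of the outer end of the door's round steel knob, 28 mm diameter, which stands 32 mm out of the outer face, 30 mm from the free edge and 35 mm below the top edge
- ink: small round amber glass bottle, 44 mm diameter, 62 mm high: bystander, leave alone; origin: centre of its underside
- tape: roll of paper tape lying flat, 88 mm diameter, 24 mm high: bystander, leave alone; origin: centre of its underside
- eraser: white eraser, 45 x 20 x 12 mm: bystander, leave alone; origin: centre of its underside
Things that resemble listed ones, but are neither listed nor needed, are in the scene too. What is shaped like the tin_c but red is not meant.

How it is judged:
On the way, in this order (a step that is already met when the one before it is completed fails the run):
1. all the tins stand in the tray's front channel while it is pulled out (value of joint tray above 0.1 m and angle between each of tin_a, tin_b, tin_c, tin_d's own z axis and vertical below 0.08 rad and z of tin_a in the frame of tray_end between -0.004 and 0.004 m and z of tin_b in the frame of tray_end between -0.004 and 0.004 m and z of tin_c in the frame of tray_end between -0.004 and 0.004 m and z of tin_d in the frame of tray_end between -0.004 and 0.004 m and x of tin_a in the frame of tray_end between -0.02 and 0.02 m and x of tin_b in the frame of tray_end between -0.02 and 0.02 m and x of tin_c in the frame of tray_end between -0.02 and 0.02 m and x of tin_d in the frame of tray_end between -0.02 and 0.02 m), for 0.2 s.
2. the loaded tray is slid fully home (value of joint tray below 0.006 m), for 0.2 s.
3. the door is shut on its catch (value of joint door below 0.012 rad), for 0.2 s.
At the end, for the whole second after the job is handed in: Every tin upright in the tray's channel, one within 3.5 mm of its right-hand end wall, each with its centre within 51.5 mm of another's (48 = touching) and 178 mm of that wall; jar upright within 34 mm of the mat's centre; tray within 6 mm of home; door under 0.012 rad; all at rest (angle between each of tin_a, tin_b, tin_c, tin_d, jar's own z axis and vertical below 0.08 rad and z of tin_a in the frame of tray_end between -0.004 and 0.004 m and z of tin_b in the frame of tray_end between -0.004 and 0.004 m and z of tin_c in the frame of tray_end between -0.004 and 0.004 m and z of tin_d in the frame of tray_end between -0.004 and 0.004 m and x of tin_a in the frame of tray_end between -0.02 and 0.02 m and x of tin_b in the frame of tray_end between -0.02 and 0.02 m and x of tin_c in the frame of tray_end between -0.02 and 0.02 m and x of tin_d in the frame of tray_end between -0.02 and 0.02 m and y of any of tin_a, tin_b, tin_c, tin_d in the frame of tray_end below 0.0275 m and (distance between tin_a and tin_b below 0.0515 m or distance between tin_a and tin_c below 0.0515 m or distance between tin_a and tin_d below 0.0515 m) and (distance between tin_b and tin_a below 0.0515 m or distance between tin_b and tin_c below 0.0515 m or distance between tin_b and tin_d below 0.0515 m) and (distance between tin_c and tin_a below 0.0515 m or distance between tin_c and tin_b below 0.0515 m or distance between tin_c and tin_d below 0.0515 m) and (distance between tin_d and tin_a below 0.0515 m or distance between tin_d and tin_b below 0.0515 m or distance between tin_d and tin_c below 0.0515 m) and y of each of tin_a, tin_b, tin_c, tin_d in the frame of tray_end below 0.178 m and linear speed of each of tin_a, tin_b, tin_c, tin_d, jar below 0.02 m/s and horizontal distance between jar and mat below 0.034 m and z of jar in the frame of mat between 0.001 and 0.008 m and value of joint tray below 0.006 m and value of joint door below 0.012 rad).
It fails at once if the door is slammed (swung shut faster than 2 rad/s) (value of joint door above 0.06 rad and velocity of joint door below -2 rad/s).
It fails at once if a bystander is moved more than 3 cm (distance of any of ink, tape, eraser from where it was at the start of the episode above 0.03 m).
Of tin_a, tin_b, tin_c, tin_d only 2 to 4 are there at a start; the rules pass over those that are not, and their reading is None.
At some moment in a run one of jar may be knocked a few centimetres aside while the robot is not near it.
Once in a run the grip may slacken for a moment while it holds something.
It also fails if it takes over 210 s, if anything falls off the work surface, if the arm or the gripper's body presses on something with over 40 N, if the wrist force passes 120 N, or if a joint passes its speed limit or range.

## Working session

There is one attempt and no reset: what is moved stays moved. The work goes in short steps, Python scripts to look and compute and a tool call to move; the robot and the scene stay as the last step left them, time stands still between calls to the robot, and variables do not carry over. Pictures are saved under pics/ and viewed, at most 16 in all, crops included, and the job is handed in when it is done.

Besides the shell and the picture viewer there is one more tool, called after ">>>" by a JSON object that holds its "name" and its "arguments". play_rows: Moves the arm, as the interface text tells. Its arguments: {"type":"object","properties":{"commands":{"type":"array"},"squeeze":{"type":"number"}},"required":["commands"]}

```bash
ls; mkdir -p pics; cat > h.py <<'E'
import numpy as np,cv2
from rig import status,cams,bot
from scipy.spatial.transform import Rotation as R
def ray(cam,uv):
    c=cams.calibration(cam);d=np.array([(uv[0]-c['cx'])/c['fx'],(uv[1]-c['cy'])/c['fy']]);s=d.copy()
    for _ in range(20): s=d/(1+c['k1']*(s@s))
    E=np.array(c['extrinsics']);Rm=E[:3,:3];o=-Rm.T@E[:3,3];return o,Rm.T@np.array([s[0],s[1],1])
def at(cam,uv,z):
    o,d=ray(cam,uv);return o+d*(z-o[2])/d[2]
def proj(cam,p):
    c=cams.calibration(cam);E=np.array(c['extrinsics']);q=E[:3,:3]@np.array(p)+E[:3,3];s=q[:2]/q[2];s=s*(1+c['k1']*(s@s))
    return np.array([c['fx']*s[0]+c['cx'],c['fy']*s[1]+c['cy']])
E
python3 - <<'E'
from h import *
np.set_printoptions(precision=3,suppress=True)
print(status.sense())
for n in ['top','side']:
    f=cams.grab_frame(n);cv2.imwrite(f'pics/{n}0.png',cv2.resize(f,(800,600)))
    c=cams.calibration(n);print(n,c['fx'],np.linalg.inv(c['extrinsics']))
    for t in ['tin_a','jar','mat','tray','door','door_knob','ink','tape','eraser']:
        print(t,[(np.round(r['conf'],2),np.round(r['xy']),at(n,r['xy'],{'tin_a':.036,'jar':.072}.get(t,0))[:2]) for r in cams.spot_in(n,t)])
E
```

```text
pics
{'clock': 0.0, 'joint_pos': array([-1.228,  0.412, -0.013,  1.597,  0.006,  1.134, -0.082]), 'qd': array([-0.002, -0.   , -0.003,  0.001, -0.002,  0.   ,  0.001]), 'effort': array([ -0.   , -58.795,   0.642, -29.109,  -0.054,   0.018,   0.   ]), 'tool_pos': array([0.249, 0.573, 0.236]), 'ee_rot': array([-0.641, -3.075,  0.002]), 'ft_force': array([0.681, 0.043, 0.553]), 'wrist_torque': array([0.008, 0.008, 0.02 ]), 'gripper_force': 0.0, 'opening': 0.9975999505947342}
top 363.9879419498251 [[-0.022 -0.997  0.079  0.45 ]
 [-1.     0.023  0.011 -0.073]
 [-0.013 -0.078 -0.997  1.271]
 [ 0.     0.     0.     1.   ]]
tin_a [(np.float64(0.69), array([339., 187.]), array([ 0.559, -0.331])), (np.float64(0.67), array([333., 253.]), array([ 0.339, -0.303])), (np.float64(0.58), array([333., 223.]), array([ 0.439, -0.307])), (np.float64(0.53), array([125., 203.]), array([0.522, 0.398])), (np.float64(0.49), array([360., 267.]), array([ 0.29 , -0.392]))]
jar [(np.float64(0.78), array([189., 217.]), array([0.469, 0.172]))]
mat [(np.float64(0.75), array([285., 222.]), array([ 0.446, -0.149]))]
t
[... 980 characters left out ...]

jar [(np.float64(0.95), array([210., 167.]), array([0.469, 0.118])), (np.float64(0.3), array([264., 171.]), array([0.603, 0.039]))]
mat [(np.float64(0.57), array([240., 253.]), array([ 0.454, -0.154]))]
tray [(np.float64(0.75), array([269., 175.]), array([0.644, 0.096]))]
door [(np.float64(0.8), array([199., 109.]), array([0.558, 0.56 ]))]
door_knob [(np.float64(0.65), array([200., 108.]), array([0.565, 0.569]))]
ink [(np.float64(0.91), array([289., 250.]), array([ 0.572, -0.193]))]
tape [(np.float64(0.76), array([291., 352.]), array([ 0.46 , -0.441])), (np.float64(0.69), array([318., 291.]), array([ 0.58 , -0.331]))]
eraser [(np.float64(0.57), array([328., 266.]), array([ 0.638, -0.275]))]
```

View pics/top0.png

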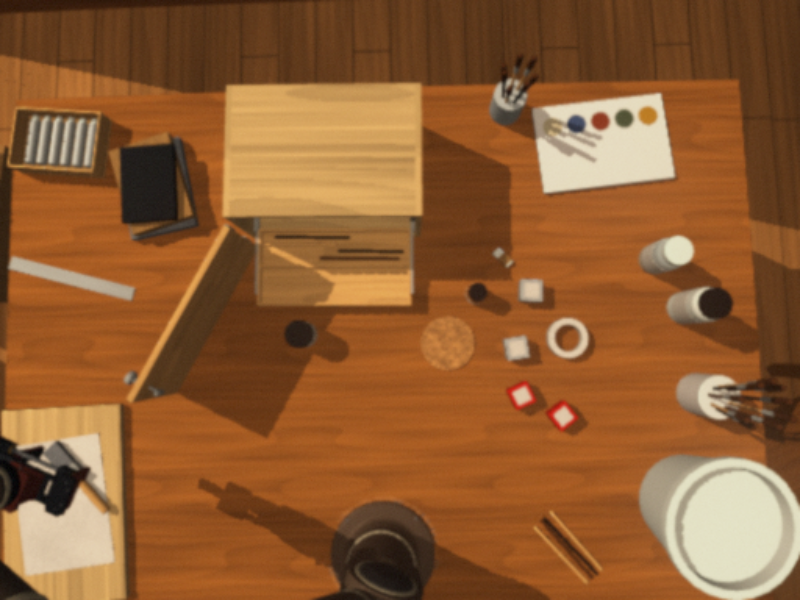

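View pics/side0.png

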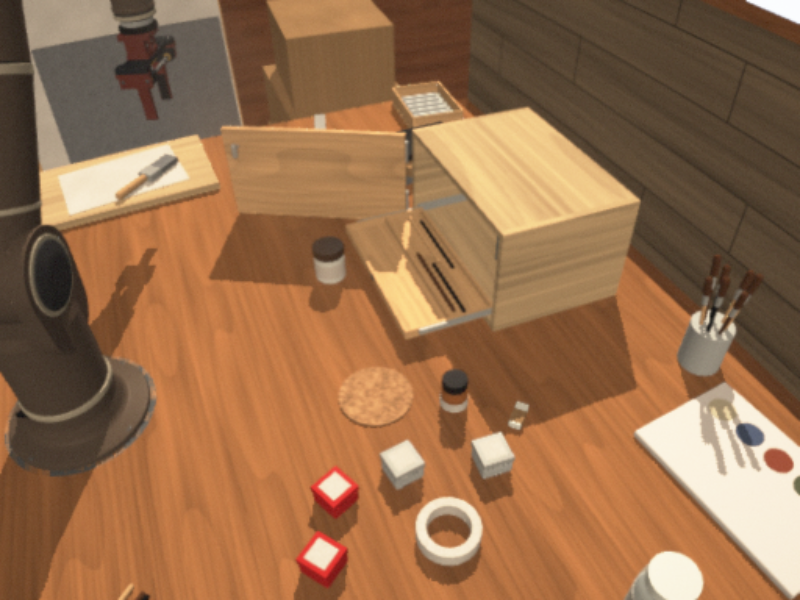

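Top picture (800-wide pixels): two bare tins with white labels are at (531,291) and (516,348). The look-alikes are red tins at (521,396) and (563,415), which are excluded. The tray shows no tin. The jar is at (299,333), the mat at (447,343), the ink at (478,292), the eraser at (503,257) and the tape at (568,338). I choose the two metal ones and check them in a close crop from the wrist.

```bash
cat >> h.py <<'E'
np.set_printoptions(precision=4,suppress=True)
def delta(target,yaw=None):
    """tool-axis shift in cm to world target; yaw: desired world angle of tool x axis (tool down)"""
    s=status.sense();Rm=R.from_rotvec(s['ee_rot']);d=Rm.inv().apply(np.array(target)-s['tool_pos'])*100
    x=Rm.apply([1,0,0]);cur=np.arctan2(x[1],x[0]);print('shift cm',d,'yawx',cur,'tilt',Rm.apply([0,0,1]))
    if yaw is not None:
        dy=(yaw-cur+np.pi/2)%np.pi-np.pi/2;print('rot about tool z',-dy)
E
python3 - <<'E'
from h import *
k=800/512
for p in [(222,216),(422,216),(226,84),(422,84)]: print('roof',at('top',np.array(p)/k,.21))
for p in [(257,305),(412,303)]: print('trayfront',at('top',np.array(p)/k,.038))
print('door free top',at('top',np.array([132,400])/k,.208),at('top',np.array([228,228])/k,.208))
print('jar',at('top',np.array([299,333])/k,.072),'mat',at('top',np.array([447,343])/k,.004))
for p in [(531,291),(516,348)]: print('tin',at('top',np.array(p)/k,.036))
c=cams.calibration('wrist');s=status.sense();T=np.eye(4);T[:3,:3]=R.from_rotvec(s['ee_rot']).as_matrix();T[:3,3]=s['tool_pos']
print('cam in tool',np.linalg.inv(T)@np.linalg.inv(c['extrinsics']),c['fx'])
delta([.44,-.2,.40],0)
E
```

```text
roof [0.7035 0.2826 0.21  ]
roof [ 0.6935 -0.0985  0.21  ]
roof [0.965  0.2766 0.21  ]
roof [ 0.9531 -0.105   0.21  ]
trayfront [0.545  0.2624 0.038 ]
trayfront [ 0.5416 -0.076   0.038 ]
door free top [0.3591 0.4525 0.208 ] [0.6804 0.2716 0.208 ]
jar [0.4811 0.1641 0.072 ] mat [ 0.4533 -0.1517  0.004 ]
tin [ 0.5619 -0.3356  0.036 ]
tin [ 0.439  -0.2984  0.036 ]
cam in tool [[-0.0004 -0.9533 -0.302   0.0845]
 [ 1.     -0.0006  0.0005 -0.0002]
 [-0.0007 -0.302   0.9533 -0.1487]
 [ 0.      0.      0.      1.    ]] 269.0659318510901
shift cm [-48.3236 -63.2644 -16.3348] yawx 2.7307899086701086 tilt [ 0.0001  0.     -1.    ]
rot about tool z -0.4108027449196845
```

>>> {"name": "play_rows", "arguments": {"commands": [{"angular": [0, 0, 0], "translation": [0, 0, -4], "claw": 1}, {"angular": [0, 0, 0], "translation": [0, 0, -4], "claw": 1}, {"angular": [0, 0, 0], "translation": [0, 0, -4], "claw": 1}, {"angular": [0, 0, 0], "translation": [0, 0, -4], "claw": 1}, {"angular": [0, 0, 0], "translation": [-3, -3.9, 0], "claw": 1}, {"angular": [0, 0, 0], "translation": [-3, -3.9, 0], "claw": 1}, {"angular": [0, 0, 0], "translation": [-3, -3.9, 0], "claw": 1}, {"angular": [0, 0, 0], "translation": [-3, -3.9, 0], "claw": 1}, {"angular": [0, 0, 0], "translation": [-3, -3.9, 0], "claw": 1}, {"angular": [0, 0, 0], "translation": [-3, -3.9, 0], "claw": 1}, {"angular": [0, 0, 0], "translation": [-3, -3.9, 0], "claw": 1}, {"angular": [0, 0, 0], "translation": [-3, -3.9, 0], "claw": 1}]}}

```text
clock: 2.2
tool_pos: [0.3451, 0.189, 0.3969]
ee_rot: [0.641, 3.075, 0.002]
ft_force: [0.6, 0.3, -0.5]
opening: 1.002
gripper_force: 0.0
```

>>> {"name": "play_rows", "arguments": {"commands": [{"angular": [0, 0, 0], "translation": [-3, -3.9, 0], "claw": 1}, {"angular": [0, 0, 0], "translation": [-3, -3.9, 0], "claw": 1}, {"angular": [0, 0, 0], "translation": [-3, -3.9, 0], "claw": 1}, {"angular": [0, 0, 0], "translation": [-3, -3.9, 0], "claw": 1}, {"angular": [0, 0, 0], "translation": [-3, -3.9, 0], "claw": 1}, {"angular": [0, 0, 0], "translation": [-3, -3.9, 0], "claw": 1}, {"angular": [0, 0, 0], "translation": [-3, -3.9, 0], "claw": 1}, {"angular": [0, 0, 0], "translation": [-3, -3.9, 0], "claw": 1}, {"angular": [0, 0, -0.14], "translation": [0, 0, 0], "claw": 1}, {"angular": [0, 0, -0.14], "translation": [0, 0, 0], "claw": 1}, {"angular": [0, 0, -0.13], "translation": [0, 0, 0], "claw": 1}, {"angular": [0, 0, 0], "translation": [0, 0, 0], "claw": 1}]}}

```text
clock: 3.4
tool_pos: [0.4404, -0.1909, 0.3967]
ee_rot: [-0.001, 3.141, 0.0]
ft_force: [-0.5, 0.5, 0.0]
opening: 1.003
gripper_force: 0.0
```

```bash
cat >> h.py <<'E'
def tins(cam,z=.036):
    """tins' top faces: white label/box rectangle of the segmented region"""
    out=[]
    for r in cams.regions_of(cam,'tin_a'):
        if r['conf']<.3: continue
        m=r['pixels'];v,u=np.nonzero(m)
        P=np.array([at(cam,p,z)[:2] for p in np.c_[u,v]])
        (c,wh,a)=cv2.minAreaRect(P.astype(np.float32)*1000)
        print('tin?',round(r['conf'],2),np.round(r['xy']),'c',np.array(c)/1000,'wh',np.round(wh),'ang',round(a,1))
E
python3 - <<'E'
from h import *
s=status.sense();print(s['clock'],s['tool_pos'],s['ee_rot'])
f=cams.grab_frame('wrist');cv2.imwrite('pics/w1.png',cv2.resize(f,(800,600)))
tins('wrist')
for t in ['mat','ink','tape','eraser']: print(t,[(r['conf'],r['xy'],at('wrist',r['xy'],.004)) for r in cams.spot_in('wrist',t)])
E
```

```text
3.4 [ 0.4404 -0.1909  0.3967] [-0.0013  3.1415  0.0001]
tin? 0.78 [200. 148.] c [ 0.4369 -0.2989] wh [50. 53.] ang 6.5
tin? 0.76 [196.  94.] c [ 0.3352 -0.3025] wh [49. 52.] ang 27.8
tin? 0.66 [150.  68.] c [ 0.2909 -0.3874] wh [55. 52.] ang 35.0Traceback (most recent call last):
  File "<stdin>", line 4, in <module>
  File "h.py", line 26, in tins
    P=np.array([at(cam,p,z)[:2] for p in np.c_[u,v]])
                ~~^^^^^^^^^
  File "h.py", line 9, in at
    o,d=ray(cam,uv);return o+d*(z-o[2])/d[2]
        ~~~^^^^^^^^
  File "h.py", line 5, in ray
    c=cams.calibration(cam);d=np.array([(uv[0]-c['cx'])/c['fx'],(uv[1]-c['cy'])/c['fy']]);s=d.copy()
ValueError: time passes only in moves, steps and waits
```

View pics/w1.png

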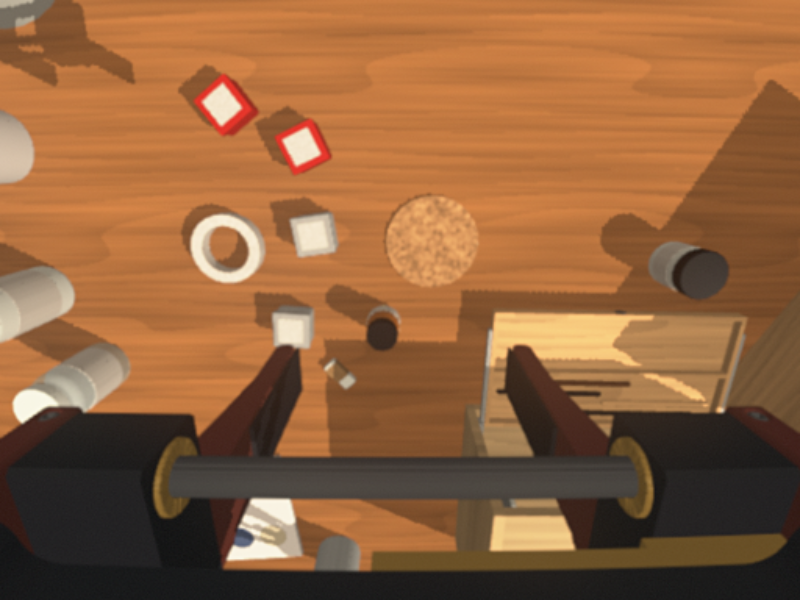

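The wrist picture confirms the two bare-metal tins, at (314,235) and (293,327). The red ones are at (222,104) and (303,147), and the tray channel holds no tin.

```bash
sed -i 's/^def ray/_c={}\ndef cal(n):\n    if n not in _c: _c[n]=cams.calibration(n)\n    return _c[n]\ndef ray/; s/c=cams.calibration(cam)/c=cal(cam)/' h.py
python3 - <<'E'
from h import *
s=status.sense();print(s['joint_pos'])
tins('wrist')
k=800/512
for p in [(494,313),(745,318),(620,315)]: print('trayfront',at('wrist',np.array(p)/k,.038))
for p in [(484,424)]: print('traybackR',at('wrist',np.array(p)/k,.038))
for t in ['mat','jar']: print(t,[(r['conf'],r['xy'],at('wrist',r['xy'],.004)) for r in cams.spot_in('wrist',t)])
print('jarlid',at('wrist',np.array([700,273])/k,.072))
delta([.437,-.2985,.20],np.pi/2+.12)
E
```

```text
[-0.5296  0.031   0.8832  1.7199 -0.0246  1.4019  1.9237]
tin? 0.78 [200. 148.] c [ 0.437  -0.2989] wh [50. 53.] ang 6.5
tin? 0.76 [196.  94.] c [ 0.3353 -0.3025] wh [49. 52.] ang 27.8
tin? 0.66 [150.  68.] c [ 0.291  -0.3874] wh [55. 52.] ang 35.1
tin? 0.62 [190. 209.] c [ 0.5567 -0.3338] wh [51. 57.] ang 84.3
trayfront [ 0.5395 -0.0733  0.038 ]
trayfront [0.5487 0.2614 0.038 ]
trayfront [0.5433 0.0913 0.038 ]
traybackR [ 0.7056 -0.0769  0.038 ]
mat [(0.88, [275.3, 151.4], array([ 0.4463, -0.1546,  0.004 ]))]
jar [(0.97, [441.0, 171.3], array([0.4887, 0.1949, 0.004 ]))]
jarlid [0.4785 0.1612 0.072 ]
shift cm [  0.3189 -10.7849  19.668 ] yawx 3.1386512399590614 tilt [ 0.0002  0.0002 -1.    ]
rot about tool z 1.4478549131641647
```

>>> {"name": "play_rows", "arguments": {"commands": [{"angular": [0, 0, 0], "translation": [0.1, -3.6, 1], "claw": 1}, {"angular": [0, 0, 0], "translation": [0.1, -3.6, 1], "claw": 1}, {"angular": [0, 0, 0], "translation": [0.1, -3.6, 1], "claw": 1}, {"angular": [0, 0, 0.145], "translation": [0, 0, 2], "claw": 1}, {"angular": [0, 0, 0.145], "translation": [0, 0, 2], "claw": 1}, {"angular": [0, 0, 0.145], "translation": [0, 0, 2], "claw": 1}, {"angular": [0, 0, 0.145], "translation": [0, 0, 2], "claw": 1}, {"angular": [0, 0, 0.145], "translation": [0, 0, 2], "claw": 1}, {"angular": [0, 0, 0.145], "translation": [0, 0, 2], "claw": 1}, {"angular": [0, 0, 0.145], "translation": [0, 0, 2], "claw": 1}, {"angular": [0, 0, 0.145], "translation": [0, 0, 2], "claw": 1}, {"angular": [0, 0, 0.145], "translation": [0, 0, 0.5], "claw": 1}]}}

```text
clock: 4.85
tool_pos: [0.4369, -0.2979, 0.1998]
ee_rot: [-1.916, -2.487, 0.001]
ft_force: [-0.5, 0.6, -0.1]
opening: 1.005
gripper_force: 0.0
```

>>> {"name": "play_rows", "arguments": {"commands": [{"angular": [0, 0, 0.145], "translation": [0, 0, 0], "claw": 1}, {"angular": [0, 0, 0], "translation": [0, 0, 0], "claw": 1}]}}

```text
clock: 5.05
tool_pos: [0.4375, -0.2985, 0.2012]
ee_rot: [-2.087, -2.347, 0.002]
ft_force: [-0.2, 0.4, -0.2]
opening: 1.001
gripper_force: 0.0
```

```bash

python3 - <<'E'
from h import *
s=status.sense();print(s['clock'],s['joint_pos'])
f=cams.grab_frame('wrist');cv2.imwrite('pics/w2.png',cv2.resize(f,(800,600)))
tins('wrist')
delta([.437,-.2985,.029],np.pi/2+.12)
E
```

```text
5.05 [-0.3687  0.5351  1.2275  1.9188 -0.5677  1.0989  1.2077]
tin? 0.95 [180. 172.] c [ 0.3404 -0.3059] wh [56. 50.] ang 25.8
tin? 0.94 [356. 213.] c [ 0.5593 -0.3327] wh [59. 60.] ang 87.0
tin? 0.84 [146. 232.] c [ 0.2977 -0.3883] wh [67. 53.] ang 35.3
tin? 0.57 [258. 176.] c [ 0.4387 -0.2979] wh [50. 51.] ang 7.1
shift cm [ 0.0378 -0.0456 17.2622] yawx 1.6945507381474778 tilt [-0.0004 -0.0005 -1.    ]
rot about tool z 0.003754411352581144
```

View pics/w2.png

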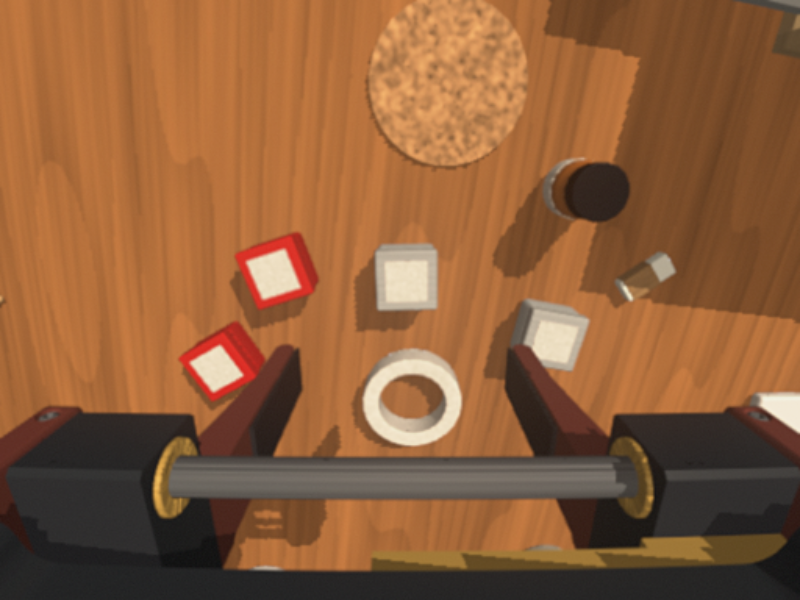

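The picture shows tin 1 centred between the jaws at (407,281), square to them, with the red ones at left (276,272) and (222,365).

>>> {"name": "play_rows", "arguments": {"commands": [{"angular": [0, 0, 0], "translation": [0, 0, 4.3], "claw": 1}, {"angular": [0, 0, 0], "translation": [0, 0, 4.3], "claw": 1}, {"angular": [0, 0, 0], "translation": [0, 0, 4.3], "claw": 1}, {"angular": [0, 0, 0], "translation": [0, 0, 4.2], "claw": 1}, {"angular": [0, 0, 0], "translation": [0, 0, 0], "claw": 1}, {"angular": [0, 0, 0], "translation": [0, 0, 0], "claw": -1}, {"angular": [0, 0, 0], "translation": [0, 0, 0], "claw": -1}, {"angular": [0, 0, 0], "translation": [0, 0, 0], "claw": -1}, {"angular": [0, 0, 0], "translation": [0, 0, 0], "claw": -1}, {"angular": [0, 0, 0], "translation": [0, 0, 0], "claw": -1}, {"angular": [0, 0, 0], "translation": [0, 0, 0], "claw": -1}], "squeeze": 25}}

```text
clock: 6.25
tool_pos: [0.4381, -0.2988, 0.0313]
ee_rot: [2.083, 2.35, 0.001]
ft_force: [0.6, 0.9, 7.4]
opening: 0.544
gripper_force: 25.0
```

>>> {"name": "play_rows", "arguments": {"commands": [{"angular": [0, 0, 0], "translation": [0, 0, -3], "claw": -1}, {"angular": [0, 0, 0], "translation": [0, 0, -4.5], "claw": -1}, {"angular": [0, 0, 0], "translation": [0, 0, -4.5], "claw": -1}, {"angular": [0, 0, 0], "translation": [0, 0, 0], "claw": -1}]}}

```text
clock: 6.65
tool_pos: [0.439, -0.3009, 0.1553]
ee_rot: [2.08, 2.345, 0.003]
ft_force: [0.5, -0.3, -2.0]
opening: 0.542
gripper_force: 25.0
```

```bash

python3 - <<'E'
from h import *
s=status.sense();print(s['clock'],s['joint_pos'],s['gripper_force'],s['opening'],s['ft_force'])
delta([.5853,-.0407,.15],np.pi/2-.0275)
E
```

```text
6.65 [-0.3079  0.5804  1.1491  1.9655 -0.6353  1.0083  1.2608] 24.965446293354034 0.54188383200561 [ 0.5013 -0.2979 -1.9681]
shift cm [24.0935 17.6239  0.5324] yawx 1.690204067003009 tilt [ 0.0061 -0.0032 -1.    ]
rot about tool z 0.14690774020811248
```

>>> {"name": "play_rows", "arguments": {"commands": [{"angular": [0, 0, 0], "translation": [3.4, 2.5, 0], "claw": -1}, {"angular": [0, 0, 0], "translation": [3.4, 2.5, 0], "claw": -1}, {"angular": [0, 0, 0], "translation": [3.4, 2.5, 0], "claw": -1}, {"angular": [0, 0, 0], "translation": [3.4, 2.5, 0], "claw": -1}, {"angular": [0, 0, 0], "translation": [3.4, 2.5, 0], "claw": -1}, {"angular": [0, 0, 0], "translation": [3.4, 2.5, 0], "claw": -1}, {"angular": [0, 0, 0], "translation": [3.6, 2.6, 0], "claw": -1}, {"angular": [0, 0, 0.075], "translation": [0, 0, 0], "claw": -1}, {"angular": [0, 0, 0.072], "translation": [0, 0, 0], "claw": -1}, {"angular": [0, 0, 0], "translation": [0, 0, 0], "claw": -1}]}}

```text
clock: 7.65
tool_pos: [0.583, -0.0389, 0.1497]
ee_rot: [-2.251, -2.191, 0.002]
ft_force: [0.8, 0.3, -0.3]
opening: 0.542
gripper_force: 25.0
```

```bash

python3 - <<'E'
from h import *
s=status.sense();print(s['clock'],s['joint_pos'],s['gripper_force'],s['opening'],s['ft_force'])
f=cams.grab_frame('wrist');cv2.imwrite('pics/w3.png',cv2.resize(f,(800,600)))
tins('wrist',.13)
F=np.array([.544,.0925]);ex=np.array([np.cos(-.0275),np.sin(-.0275)]);ey=np.array([-ex[1],ex[0]])
for n,(a,b,z) in dict(frontR=(0,-.168,.038),frontL=(0,.168,.038),innerR=(.006,-.162,.038),backinR=(.084,-.162,.038),floorR=(.006,-.162,.025)).items():
    print(n,proj('wrist',[*(F+a*ex+b*ey),z])*800/512)
delta([.5853,-.0407,.15],np.pi/2-.0275)
E
```

```text
7.65 [-0.7856  0.7263  1.1816  1.8392 -0.7527  1.1146  0.6486] 24.965879023075104 0.5420562829320682 [ 0.8002  0.2626 -0.3139]
tin? 0.8 [258. 242.] c [ 0.5815 -0.0503] wh [68. 56.] ang 88.6
tin? 0.6 [ 85. 355.] c [ 0.4305 -0.1541] wh [ 5. 10.] ang 0.5
frontR [341.4929 350.3322]
frontL [ 316.8726 -298.2419]
innerR [349.9909 342.2325]
backinR [465.6281 342.4678]
floorR [352.2136 334.7556]
shift cm [-0.1152  0.2351  0.0085] yawx 1.5455761162863806 tilt [-0.0009 -0.0002 -1.    ]
rot about tool z 0.0022797894914841077
```

View pics/w3.png

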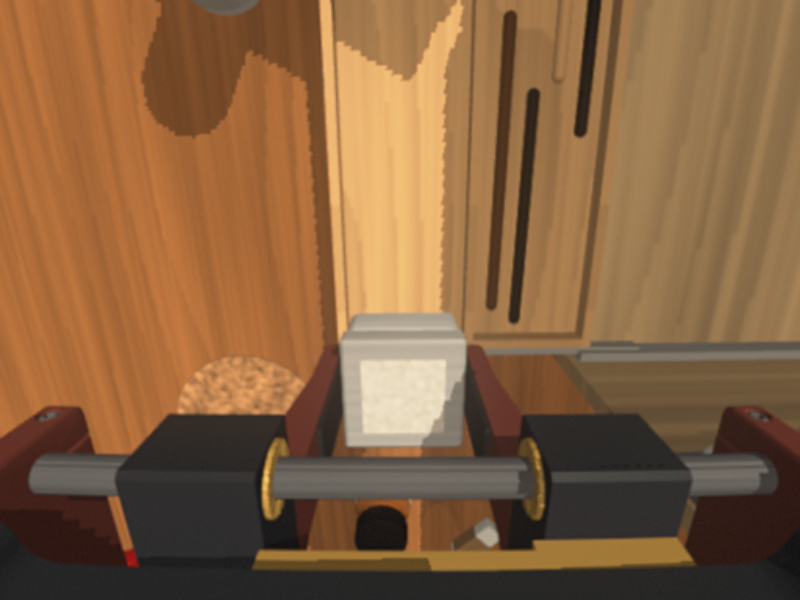

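The picture shows the tin held, its label centred at (403,397), above the tray's right end. The front wall's inner line is at u≈349 and the divider at u≈468, close to the predictions.

```bash

python3 - <<'E'
from h import *
k=1.5625
for p in [(403,397),(345,445),(463,445),(342,349),(465,349)]: print(at('wrist',np.array(p)/k,.1545))
for p in [(338,345),(349,335),(470,334),(582,334)]: print('tray',at('wrist',np.array(p)/k,.038))
E
```

```text
[ 0.5821 -0.0425  0.1545]
[ 0.5579 -0.0642  0.1545]
[ 0.6059 -0.0654  0.1545]
[ 0.5597 -0.0214  0.1545]
[ 0.6058 -0.0226  0.1545]
tray [ 0.5373 -0.0714  0.038 ]
tray [ 0.5452 -0.0643  0.038 ]
tray [ 0.6263 -0.0657  0.038 ]
tray [ 0.702  -0.0677  0.038 ]
```

>>> {"name": "play_rows", "arguments": {"commands": [{"angular": [0, 0, 0], "translation": [0.5, 0.2, 3], "claw": -1}, {"angular": [0, 0, 0], "translation": [0, 0, 3], "claw": -1}, {"angular": [0, 0, 0], "translation": [0, 0, 2], "claw": -1}, {"angular": [0, 0, 0], "translation": [0, 0, 1], "claw": -1}, {"angular": [0, 0, 0], "translation": [0, 0, 0.2], "claw": -1}, {"angular": [0, 0, 0], "translation": [0, 0, 0], "claw": -1}]}}

```text
clock: 8.35
tool_pos: [0.5858, -0.0349, 0.0591]
ee_rot: [2.251, 2.191, 0.0]
ft_force: [0.6, -0.5, -1.3]
opening: 0.543
gripper_force: 25.0
```

```bash

python3 - <<'E'
from h import *
s=status.sense();print(s['clock'],s['tool_pos'],s['gripper_force'],s['opening'],s['ft_force'])
E
```

```text
8.35 [ 0.5858 -0.0349  0.0591] 24.96535062789917 0.5431593120229559 [ 0.6438 -0.5136 -1.3423]
```

>>> {"name": "play_rows", "arguments": {"commands": [{"angular": [0, 0, 0], "translation": [0, 0, 0.25], "claw": -1}, {"angular": [0, 0, 0], "translation": [0, 0, 0], "claw": -1}, {"angular": [0, 0, 0], "translation": [0, 0, 0], "claw": 0.5}, {"angular": [0, 0, 0], "translation": [0, 0, 0], "claw": 1}, {"angular": [0, 0, 0], "translation": [0, 0, 0], "claw": 1}, {"angular": [0, 0, 0], "translation": [0, 0, 0], "claw": 1}, {"angular": [0, 0, 0], "translation": [0, 0, -4], "claw": 1}, {"angular": [0, 0, 0], "translation": [0, 0, -4], "claw": 1}, {"angular": [0, 0, 0], "translation": [0, 0, -4], "claw": 1}, {"angular": [0, 0, 0], "translation": [0, 0, 0], "claw": 1}]}}

```text
clock: 9.35
tool_pos: [0.5878, -0.0357, 0.1809]
ee_rot: [2.248, 2.187, 0.008]
ft_force: [1.8, -0.3, 0.2]
opening: 0.999
gripper_force: 0.0
```

```bash

python3 - <<'E'
from h import *
s=status.sense();print(s['clock'],s['tool_pos'],s['gripper_force'],s['opening'],s['ft_force'],s['joint_pos'])
f=cams.grab_frame('wrist');cv2.imwrite('pics/w4.png',cv2.resize(f,(800,600)))
tins('wrist',.061)
f=cams.grab_frame('top');tins('top')
# predicted corners in w2 (tin 2): upper face px
delta([.557,-.333,.18])
E
```

```text
9.35 [ 0.5878 -0.0357  0.1809] 0.0 0.9994988573785429 [ 1.7891 -0.2882  0.2099] [-0.81    0.6961  1.2167  1.8058 -0.7181  1.159   0.6157]
tin? 0.82 [253. 185.] c [ 0.5818 -0.0303] wh [52. 46.] ang 89.4
tin? 0.58 [244. 351.] c [ 0.5595 -0.2519] wh [45. 24.] ang 34.2
tin? 0.74 [338. 186.] c [ 0.5628 -0.3312] wh [52. 48.] ang 88.7
tin? 0.72 [358. 264.] c [ 0.2941 -0.3894] wh [54. 50.] ang 42.8
tin? 0.63 [335. 252.] c [ 0.3407 -0.3017] wh [52. 50.] ang 24.9
shift cm [-29.9669  -1.9988  -0.5082] yawx 1.5441651726551477 tilt [-0.0015  0.0005 -1.    ]
```

View pics/w4.png

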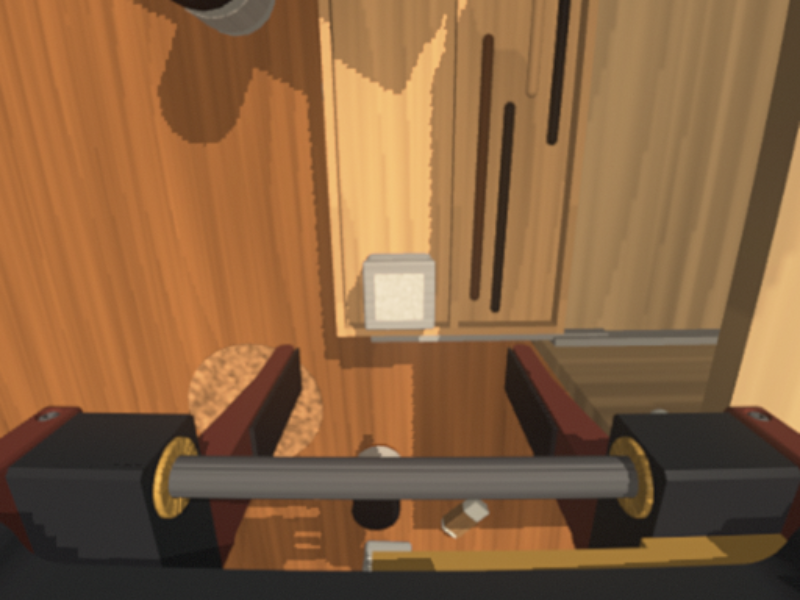

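Tin 1 stands in the channel at (399,292), almost at the end wall, and the rest is unchanged. Next I go to tin 2.

>>> {"name": "play_rows", "arguments": {"commands": [{"angular": [0, 0, 0], "translation": [-4.3, -0.35, 0], "claw": 1}, {"angular": [0, 0, 0], "translation": [-4.3, -0.35, 0], "claw": 1}, {"angular": [0, 0, 0], "translation": [-4.3, -0.35, 0], "claw": 1}, {"angular": [0, 0, 0], "translation": [-4.3, -0.35, 0], "claw": 1}, {"angular": [0, 0, 0], "translation": [-4.3, -0.35, 0], "claw": 1}, {"angular": [0, 0, 0], "translation": [-4.3, -0.35, 0], "claw": 1}, {"angular": [0, 0, 0.06], "translation": [-4.2, -0.3, 0], "claw": 1}, {"angular": [0, 0, 0], "translation": [0, 0, 0], "claw": 1}]}}

```text
clock: 10.35
tool_pos: [0.5496, -0.3403, 0.1752]
ee_rot: [2.327, 2.11, -0.006]
ft_force: [0.2, -0.6, 0.0]
opening: 1.001
gripper_force: 0.0
```

```bash

python3 - <<'E'
from h import *
s=status.sense();print(s['clock'],s['tool_pos'],s['joint_pos'])
f=cams.grab_frame('wrist');cv2.imwrite('pics/w5.png',cv2.resize(f,(800,600)))
tins('wrist',.036)
delta([.560,-.332,.031],np.pi/2-.09)
E
```

```text
10.35 [ 0.5496 -0.3403  0.1752] [-0.202   0.7565  1.1172  1.6552 -0.7192  1.2001  0.9877]
tin? 0.93 [272. 177.] c [ 0.5656 -0.328 ] wh [53. 47.] ang 87.0
tin? 0.84 [ 76. 170.] c [ 0.3488 -0.2997] wh [67. 49.] ang 24.5
tin? 0.57 [ 68. 239.] c [ 0.3065 -0.3822] wh [76. 50.] ang 36.4
shift cm [ 0.323   0.7893 14.3575] yawx 1.481176195949826 tilt [-0.0022  0.0009 -1.    ]
rot about tool z 0.0003798691549294908
```

View pics/w5.png

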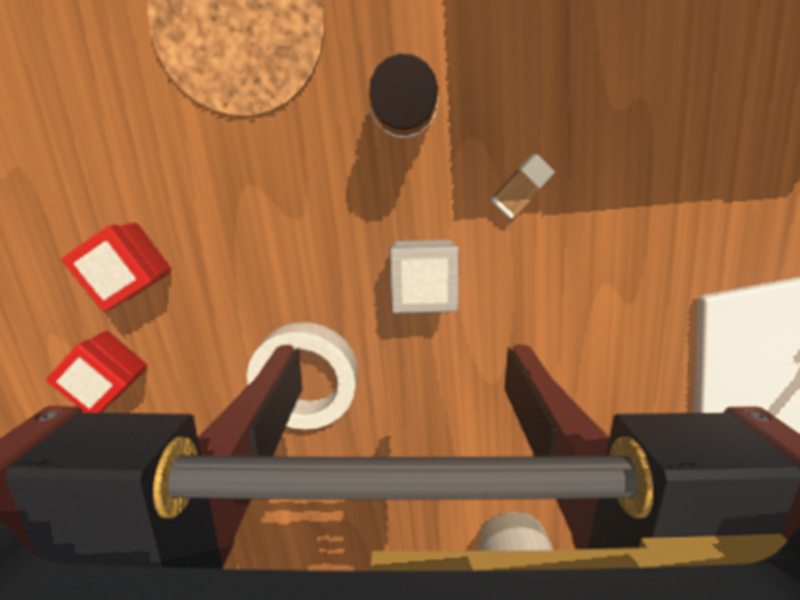

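Tin 2 is at (425,281), square to the jaws and a little right of centre. The ink at (403,95) and eraser at (522,187) are clear.

```bash

python3 - <<'E'
from h import *
t=at('wrist',np.array([425,280])/1.5625,.036);print(t, proj('wrist',[.4381,-.2988,.036]))
delta([t[0],t[1],.031],np.pi/2-.08)
E
```

```text
[ 0.567  -0.3307  0.036 ] [151.8756 161.3386]
shift cm [ 0.5172  1.4741 14.3561] yawx 1.481176195949826 tilt [-0.0022  0.0009 -1.    ]
rot about tool z -0.009620130845070518
```

>>> {"name": "play_rows", "arguments": {"commands": [{"angular": [0, 0, 0], "translation": [0.5, 1.3, 2], "claw": 1}, {"angular": [0, 0, 0], "translation": [0, 0, 4.2], "claw": 1}, {"angular": [0, 0, 0], "translation": [0, 0, 4.2], "claw": 1}, {"angular": [0, 0, 0], "translation": [0, 0, 3.8], "claw": 1}, {"angular": [0, 0, 0], "translation": [0, 0, 0], "claw": 1}, {"angular": [0, 0, 0], "translation": [0, 0, 0], "claw": -1}, {"angular": [0, 0, 0], "translation": [0, 0, 0], "claw": -1}, {"angular": [0, 0, 0], "translation": [0, 0, 0], "claw": -1}, {"angular": [0, 0, 0], "translation": [0, 0, 0], "claw": -1}, {"angular": [0, 0, 0], "translation": [0, 0, 0], "claw": -1}, {"angular": [0, 0, 0], "translation": [0, 0, 0], "claw": -1}], "squeeze": 25}}

```text
clock: 11.55
tool_pos: [0.567, -0.3299, 0.0349]
ee_rot: [2.316, 2.122, 0.001]
ft_force: [-0.8, 1.1, 4.3]
opening: 0.546
gripper_force: 25.0
```

>>> {"name": "play_rows", "arguments": {"commands": [{"angular": [0, 0, 0], "translation": [0, 0, -3], "claw": -1}, {"angular": [0, 0, 0], "translation": [0, 0, -4.5], "claw": -1}, {"angular": [0, 0, 0], "translation": [0, 0, -4.5], "claw": -1}, {"angular": [0, 0, 0], "translation": [0, 0, 0], "claw": -1}]}}

```text
clock: 11.95
tool_pos: [0.5685, -0.3325, 0.1602]
ee_rot: [2.311, 2.116, 0.004]
ft_force: [0.9, -0.2, -1.3]
opening: 0.546
gripper_force: 25.0
```

```bash

python3 - <<'E'
from h import *
s=status.sense();print(s['clock'],s['joint_pos'],s['gripper_force'],s['opening'],s['ft_force'])
delta([.588,.030,.15],np.pi/2-.0275)
E
```

```text
11.95 [-0.2044  0.781   1.0941  1.6445 -0.7448  1.1796  0.9814] 24.997781217098236 0.5455629194955034 [ 0.8541 -0.1608 -1.3084]
shift cm [36.2809 -1.237   0.8729] yawx 1.4831214942564395 tilt [ 0.0072 -0.0045 -1.    ]
rot about tool z -0.06017483253845701
```

>>> {"name": "play_rows", "arguments": {"commands": [{"angular": [0, 0, 0], "translation": [4.5, -0.15, 0.1], "claw": -1}, {"angular": [0, 0, 0], "translation": [4.5, -0.15, 0.1], "claw": -1}, {"angular": [0, 0, 0], "translation": [4.5, -0.15, 0.1], "claw": -1}, {"angular": [0, 0, 0], "translation": [4.5, -0.15, 0.1], "claw": -1}, {"angular": [0, 0, 0], "translation": [4.5, -0.15, 0.1], "claw": -1}, {"angular": [0, 0, 0], "translation": [4.5, -0.15, 0.1], "claw": -1}, {"angular": [0, 0, 0], "translation": [4.5, -0.15, 0.1], "claw": -1}, {"angular": [0, 0, 0], "translation": [4.5, -0.15, 0.1], "claw": -1}, {"angular": [0, 0, -0.06], "translation": [0.3, 0, 0], "claw": -1}, {"angular": [0, 0, 0], "translation": [0, 0, 0], "claw": -1}]}}

```text
clock: 12.95
tool_pos: [0.5861, 0.035, 0.1453]
ee_rot: [-2.245, -2.196, 0.001]
ft_force: [0.1, -0.7, -1.3]
opening: 0.543
gripper_force: 25.0
```

```bash

python3 - <<'E'
from h import *
s=status.sense();print(s['clock'],s['joint_pos'],s['gripper_force'],s['opening'],s['ft_force'])
f=cams.grab_frame('wrist');cv2.imwrite('pics/w6.png',cv2.resize(f,(800,600)))
delta([.588,.030,.06],np.pi/2-.0275)
E
```

```text
12.95 [-0.9058  0.7376  1.1785  1.8363 -0.7649  1.1135  0.5346] 24.997171461582184 0.5434656692935425 [ 0.074  -0.7153 -1.3127]
shift cm [-0.2989  0.2083  8.572 ] yawx 1.543820755456493 tilt [-0.0006 -0.0003 -1.    ]
rot about tool z 0.000524428661596632
```

View pics/w6.png

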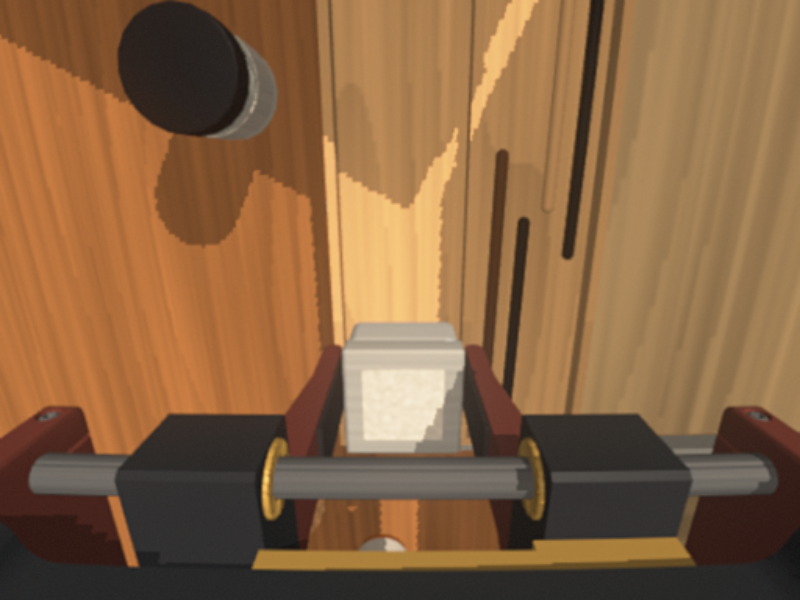

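The tin is held above the channel, with the label at (403,403), between wall lines u≈330 and 465. I lower it.

>>> {"name": "play_rows", "arguments": {"commands": [{"angular": [0, 0, 0], "translation": [0, 0.1, 3], "claw": -1}, {"angular": [0, 0, 0], "translation": [0, 0, 3], "claw": -1}, {"angular": [0, 0, 0], "translation": [0, 0, 2], "claw": -1}, {"angular": [0, 0, 0], "translation": [0, 0, 0.5], "claw": -1}, {"angular": [0, 0, 0], "translation": [0, 0, 0], "claw": -1}]}}

```text
clock: 13.5
tool_pos: [0.5875, 0.0309, 0.0613]
ee_rot: [2.255, 2.187, -0.001]
ft_force: [-0.5, -0.9, -1.8]
opening: 0.54
gripper_force: 25.0
```

>>> {"name": "play_rows", "arguments": {"commands": [{"angular": [0, 0, 0], "translation": [-0.5, 0, 0], "claw": -1}, {"angular": [0, 0, 0], "translation": [-0.5, 0, 0], "claw": -1}, {"angular": [0, 0, 0], "translation": [0, 0, 0], "claw": -1}]}}

```text
clock: 13.8
tool_pos: [0.5873, 0.0213, 0.0619]
ee_rot: [2.253, 2.188, 0.001]
ft_force: [-0.2, -0.2, -1.3]
opening: 0.546
gripper_force: 25.0
```

>>> {"name": "play_rows", "arguments": {"commands": [{"angular": [0, 0, 0], "translation": [-0.3, 0, 0.1], "claw": -1}, {"angular": [0, 0, 0], "translation": [-0.2, 0, 0], "claw": -1}, {"angular": [0, 0, 0], "translation": [0, 0, 0], "claw": -1}]}}

```text
clock: 14.1
tool_pos: [0.587, 0.0176, 0.0602]
ee_rot: [2.251, 2.191, 0.0]
ft_force: [-0.1, -0.4, -1.7]
opening: 0.543
gripper_force: 25.0
```

>>> {"name": "play_rows", "arguments": {"commands": [{"angular": [0, 0, 0], "translation": [-0.3, 0, 0], "claw": -1}, {"angular": [0, 0, 0], "translation": [0, 0, 0], "claw": -1}]}}

```text
clock: 14.3
tool_pos: [0.5869, 0.0144, 0.0602]
ee_rot: [2.251, 2.191, -0.0]
ft_force: [0.3, 0.2, -0.9]
opening: 0.546
gripper_force: 25.0
```

>>> {"name": "play_rows", "arguments": {"commands": [{"angular": [0, 0, 0], "translation": [-0.3, 0, 0], "claw": -1}, {"angular": [0, 0, 0], "translation": [0, 0, 0], "claw": -1}]}}

```text
clock: 14.5
tool_pos: [0.5868, 0.012, 0.0601]
ee_rot: [-2.251, -2.191, -0.001]
ft_force: [-0.1, 1.0, 0.4]
opening: 0.545
gripper_force: 25.0
```

>>> {"name": "play_rows", "arguments": {"commands": [{"angular": [0, 0, 0], "translation": [-0.3, 0, 0], "claw": -1}, {"angular": [0, 0, 0], "translation": [0, 0, 0], "claw": -1}]}}

```text
clock: 14.7
tool_pos: [0.5869, 0.0118, 0.0602]
ee_rot: [-2.246, -2.191, -0.004]
ft_force: [-0.7, 8.3, 2.3]
opening: 0.544
gripper_force: 25.0
```

>>> {"name": "play_rows", "arguments": {"commands": [{"angular": [0, 0, 0], "translation": [-0.3, 0, 0], "claw": -1}, {"angular": [0, 0, 0], "translation": [0, 0, 0], "claw": -1}]}}

```text
clock: 14.9
tool_pos: [0.5871, 0.0115, 0.0602]
ee_rot: [-2.242, -2.192, -0.008]
ft_force: [-0.7, 15.4, 5.3]
opening: 0.546
gripper_force: 25.0
```

>>> {"name": "play_rows", "arguments": {"commands": [{"angular": [0, 0, 0], "translation": [-0.2, 0, 0], "claw": -1}, {"angular": [0, 0, 0], "translation": [0, 0, 0], "claw": -1}]}}

```text
clock: 15.1
tool_pos: [0.5873, 0.0112, 0.0602]
ee_rot: [-2.239, -2.192, -0.011]
ft_force: [-1.1, 20.6, 6.9]
opening: 0.542
gripper_force: 25.0
```

>>> {"name": "play_rows", "arguments": {"commands": [{"angular": [0, 0, 0], "translation": [0.6, 0, 0], "claw": -1}, {"angular": [0, 0, 0], "translation": [0, 0, 0], "claw": -1}, {"angular": [0, 0, 0], "translation": [0, 0, 0], "claw": 0.5}, {"angular": [0, 0, 0], "translation": [0, 0, 0], "claw": 1}, {"angular": [0, 0, 0], "translation": [0, 0, 0], "claw": 1}, {"angular": [0, 0, 0], "translation": [0, 0, 0], "claw": 1}, {"angular": [0, 0, 0], "translation": [0, 0, -4], "claw": 1}, {"angular": [0, 0, 0], "translation": [0, 0, -4], "claw": 1}, {"angular": [0, 0, 0], "translation": [0, 0, -4], "claw": 1}, {"angular": [0, 0, 0], "translation": [2, -1, 0], "claw": 1}, {"angular": [0, 0, 0], "translation": [0, 0, 0], "claw": 1}]}}

```text
clock: 16.2
tool_pos: [0.5773, 0.032, 0.1807]
ee_rot: [-2.248, -2.193, -0.003]
ft_force: [0.5, 0.2, 0.1]
opening: 0.998
gripper_force: 0.0
```

```bash

python3 - <<'E'
from h import *
s=status.sense();print(s['clock'],s['tool_pos'],s['ft_force'],s['joint_pos'])
f=cams.grab_frame('wrist');cv2.imwrite('pics/w7.png',cv2.resize(f,(800,600)))
tins('wrist',.061)
f=cams.grab_frame('top');tins('top',.061)
for n in ['wrist','top']:
    if n=='wrist': cams.grab_frame(n)
    for r in cams.regions_of(n,'jar'):print(n,r['conf'],r['xy'],at(n,r['xy'],.072))
E
```

```text
16.2 [0.5773 0.032  0.1807] [0.5169 0.1821 0.0587] [-0.9424  0.6895  1.232   1.8274 -0.716   1.1592  0.5099]
tin? 0.89 [267. 209.] c [0.5852 0.0081] wh [55. 47.] ang 88.5
tin? 0.65 [267. 250.] c [ 0.5861 -0.0447] wh [49. 48.] ang 87.8
tin? 0.71 [255. 179.] c [ 0.5874 -0.043 ] wh [50. 54.] ang 88.7
tin? 0.7 [240. 180.] c [0.5867 0.0022] wh [34. 44.] ang 88.7
tin? 0.69 [359. 266.] c [ 0.2952 -0.3845] wh [52. 53.] ang 35.1
tin? 0.52 [331. 252.] c [ 0.3409 -0.298 ] wh [49. 49.] ang 24.9
tin? 0.49 [247. 162.] c [0.6297 0.0925] wh [337. 166.] ang 87.3
wrist 0.73 [305.7, 110.6] [0.6221 0.108  0.072 ]
wrist 0.58 [149.3, 47.5] [0.4854 0.165  0.072 ]
wrist 0.38 [271.5, 207.0] [0.5897 0.0142 0.072 ]
```

View pics/w7.png

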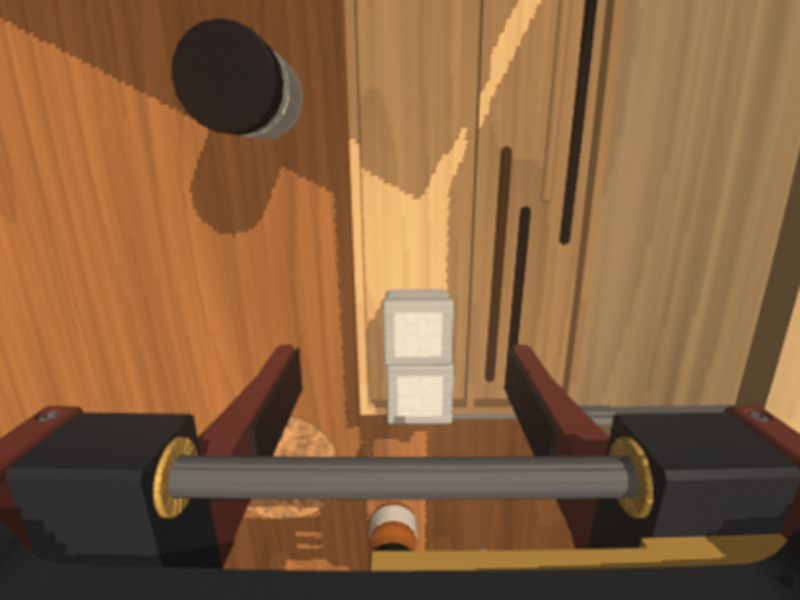

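Both tins stand butted in the channel, at (419,334) and (420,395), with the jar lid at (230,75). Next is the jar.

```bash

python3 - <<'E'
from h import *
print(at('wrist',np.array([228,77])/1.5625,.072))
delta([.482,.164,.18])
E
```

```text
[0.4827 0.1627 0.072 ]
shift cm [13.2074 -9.8993 -0.0317] yawx 1.5426609044357167 tilt [-0.0006 -0.0006 -1.    ]
```

>>> {"name": "play_rows", "arguments": {"commands": [{"angular": [0, 0, 0], "translation": [3.3, -2.45, 0], "claw": 1}, {"angular": [0, 0, 0], "translation": [3.3, -2.45, 0], "claw": 1}, {"angular": [0, 0, 0], "translation": [3.3, -2.45, 0], "claw": 1}, {"angular": [0, 0, 0], "translation": [3.3, -2.45, 0], "claw": 1}, {"angular": [0, 0, 0], "translation": [0, 0, 0], "claw": 1}]}}

```text
clock: 17.05
tool_pos: [0.4801, 0.1697, 0.179]
ee_rot: [-2.241, -2.198, 0.003]
ft_force: [-0.1, -0.0, 0.9]
opening: 1.001
gripper_force: 0.0
```

```bash

python3 - <<'E'
from h import *
s=status.sense();print(s['clock'],s['tool_pos'],s['joint_pos'])
f=cams.grab_frame('wrist');cv2.imwrite('pics/w8.png',cv2.resize(f,(800,600)))
g=f.astype(int).max(2)
m=((g<70)).astype(np.uint8);m[215:]=0
n,l,st,c=cv2.connectedComponentsWithStats(m)
for i in range(1,n):
    if st[i,4]>300: print(st[i],c[i],at('wrist',c[i],.072))
for r in cams.regions_of('wrist','jar'):print(r['conf'],r['xy'],at('wrist',r['xy'],.072))
E
```

```text
17.05 [0.4801 0.1697 0.179 ] [-1.3671  0.6331  1.3542  1.9897 -0.7006  1.1139  0.2762]
[435 131  24  84 457] [446.5405 171.9759] [0.6687 0.1845 0.072 ]
[ 230  165   57   50 2372] [258.1653 191.4368] [0.481  0.1682 0.072 ]
0.92 [259.8, 188.6] [0.4827 0.1712 0.072 ]
0.75 [422.2, 142.0] [0.6391 0.2146 0.072 ]
```

View pics/w8.png

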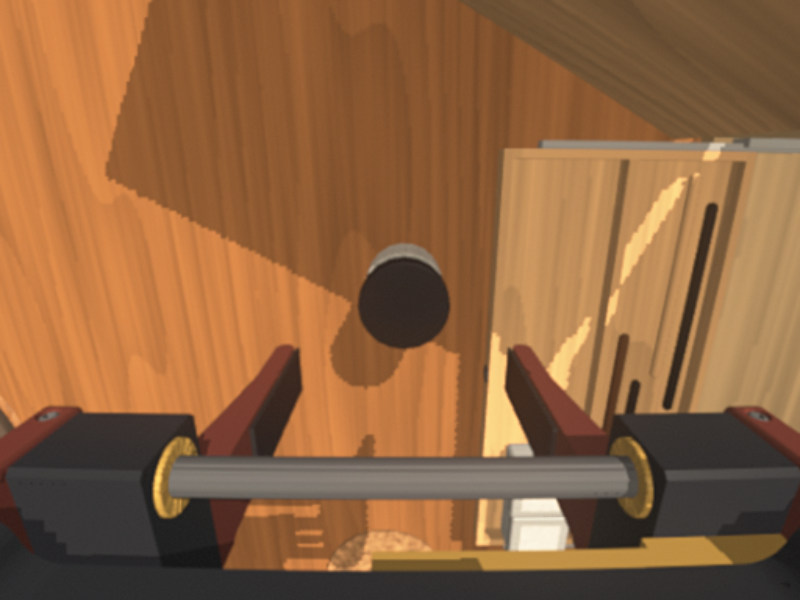

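The jar's lid is centred at (403,301), between the jaws.

>>> {"name": "play_rows", "arguments": {"commands": [{"angular": [0, 0, 0], "translation": [-0.1, 0, 4], "claw": 1}, {"angular": [0, 0, 0], "translation": [0, 0, 4], "claw": 1}, {"angular": [0, 0, 0], "translation": [0, 0, 3], "claw": 1}, {"angular": [0, 0, 0], "translation": [0, 0, 1], "claw": 1}, {"angular": [0, 0, 0], "translation": [0, 0, 0], "claw": 1}, {"angular": [0, 0, 0], "translation": [0, 0, 0], "claw": -1}, {"angular": [0, 0, 0], "translation": [0, 0, 0], "claw": -1}, {"angular": [0, 0, 0], "translation": [0, 0, 0], "claw": -1}, {"angular": [0, 0, 0], "translation": [0, 0, 0], "claw": -1}, {"angular": [0, 0, 0], "translation": [0, 0, 0], "claw": -1}], "squeeze": 30}}

```text
clock: 18.15
tool_pos: [0.4826, 0.164, 0.0607]
ee_rot: [-2.25, -2.191, -0.001]
ft_force: [-3.4, -0.5, 7.6]
opening: 0.676
gripper_force: 30.0
```

>>> {"name": "play_rows", "arguments": {"commands": [{"angular": [0, 0, 0], "translation": [0, 0, -3], "claw": -1}, {"angular": [0, 0, 0], "translation": [0, 0, -4], "claw": -1}, {"angular": [0, 0, 0], "translation": [0, 0, -4], "claw": -1}, {"angular": [0, 0, 0], "translation": [0, 0, 0], "claw": -1}]}}

```text
clock: 18.55
tool_pos: [0.4852, 0.1638, 0.1741]
ee_rot: [2.249, 2.19, 0.009]
ft_force: [-0.2, 0.2, -3.1]
opening: 0.681
gripper_force: 30.0
```

```bash

python3 - <<'E'
from h import *
s=status.sense();print(s['clock'],s['tool_pos'],s['joint_pos'],s['opening'],s['gripper_force'])
delta([.449,-.153,.16])
E
```

```text
18.55 [0.4852 0.1638 0.1741] [-1.3463  0.6308  1.3383  1.9951 -0.7057  1.0921  0.2821] 0.6806293116933384 29.999713003635406
shift cm [-31.773   -2.778    1.3122] yawx 1.5438695055211904 tilt [ 0.0059  0.0025 -1.    ]
```

>>> {"name": "play_rows", "arguments": {"commands": [{"angular": [0, 0, 0], "translation": [-4, -0.35, 0], "claw": -1}, {"angular": [0, 0, 0], "translation": [-4, -0.35, 0], "claw": -1}, {"angular": [0, 0, 0], "translation": [-4, -0.35, 0], "claw": -1}, {"angular": [0, 0, 0], "translation": [-4, -0.35, 0], "claw": -1}, {"angular": [0, 0, 0], "translation": [-4, -0.35, 0], "claw": -1}, {"angular": [0, 0, 0], "translation": [-4, -0.35, 0], "claw": -1}, {"angular": [0, 0, 0], "translation": [-4, -0.35, 0], "claw": -1}, {"angular": [0, 0, 0], "translation": [-3.8, -0.35, 0], "claw": -1}, {"angular": [0, 0, 0], "translation": [0, 0, 0], "claw": -1}]}}

```text
clock: 19.45
tool_pos: [0.4447, -0.1587, 0.1703]
ee_rot: [2.258, 2.181, -0.0]
ft_force: [-0.4, 0.7, -2.1]
opening: 0.678
gripper_force: 30.0
```

```bash

python3 - <<'E'
from h import *
s=status.sense();print(s['clock'],s['tool_pos'],s['joint_pos'],s['opening'],s['gripper_force'])
delta([.449,-.153,.064])
for n in ['wrist','top']:
    f=cams.grab_frame(n)
    for t in ['mat','jar']: print(n,t,[(r['conf'],r['xy'],at(n,r['xy'],.004 if t=='mat' else .19)) for r in cams.regions_of(n,t)])
E
```

```text
19.45 [ 0.4447 -0.1587  0.1703] [-0.7214  0.483   1.2781  2.0837 -0.562   0.9846  0.8208] 0.6779478177185376 29.99895215034485
shift cm [ 0.6063  0.3938 10.6325] yawx 1.5358910043438276 tilt [ 0.0013 -0.0017 -1.    ]
wrist mat [(0.86, [268.6, 158.4], array([ 0.4582, -0.131 ,  0.004 ]))]
wrist jar [(0.97, [259.4, 239.8], array([ 0.4461, -0.1388,  0.19  ]))]
top mat []
top jar []
```

>>> {"name": "play_rows", "arguments": {"commands": [{"angular": [0, 0, 0], "translation": [0.6, 0.5, 3], "claw": -1}, {"angular": [0, 0, 0], "translation": [0, 0, 3], "claw": -1}, {"angular": [0, 0, 0], "translation": [0, 0, 3], "claw": -1}, {"angular": [0, 0, 0], "translation": [0, 0, 1.2], "claw": -1}, {"angular": [0, 0, 0], "translation": [0, 0, 0], "claw": -1}]}}

```text
clock: 20.25
tool_pos: [0.4508, -0.1468, 0.0671]
ee_rot: [-2.249, -2.191, 0.003]
ft_force: [-0.4, -1.0, -3.0]
opening: 0.674
gripper_force: 30.0
```

>>> {"name": "play_rows", "arguments": {"commands": [{"angular": [0, 0, 0], "translation": [0, 0, 0.2], "claw": -1}, {"angular": [0, 0, 0], "translation": [0, 0, 0], "claw": -1}]}}

```text
clock: 20.45
tool_pos: [0.4522, -0.1477, 0.067]
ee_rot: [2.25, 2.191, 0.001]
ft_force: [0.9, 0.2, -2.1]
opening: 0.676
gripper_force: 30.0
```

>>> {"name": "play_rows", "arguments": {"commands": [{"angular": [0, 0, 0], "translation": [-0.4, -0.2, 0.2], "claw": -1}, {"angular": [0, 0, 0], "translation": [0, 0, 0.1], "claw": -1}, {"angular": [0, 0, 0], "translation": [0, 0, 0], "claw": -1}]}}

```text
clock: 20.75
tool_pos: [0.4501, -0.1519, 0.0646]
ee_rot: [2.251, 2.191, 0.004]
ft_force: [-3.4, 2.7, 16.1]
opening: 0.677
gripper_force: 30.0
```

Contact. I release and retreat.

>>> {"name": "play_rows", "arguments": {"commands": [{"angular": [0, 0, 0], "translation": [0, 0, -0.2], "claw": -1}, {"angular": [0, 0, 0], "translation": [0, 0, 0], "claw": 0.6}, {"angular": [0, 0, 0], "translation": [0, 0, 0], "claw": 1}, {"angular": [0, 0, 0], "translation": [0, 0, 0], "claw": 1}, {"angular": [0, 0, 0], "translation": [0, 0, 0], "claw": 1}, {"angular": [0, 0, 0], "translation": [0, 0, -3], "claw": 1}, {"angular": [0, 0, 0], "translation": [0, 0, -4], "claw": 1}, {"angular": [0, 0, 0], "translation": [0, 0, -4], "claw": 1}, {"angular": [0, 0, 0], "translation": [0, 0, -4], "claw": 1}, {"angular": [0, 0, 0], "translation": [3, 0, 0], "claw": -1}, {"angular": [0, 0, 0], "translation": [4, 0, 0], "claw": -1}, {"angular": [0, 0, 0], "translation": [4, 0, 0], "claw": -1}]}}

```text
clock: 21.95
tool_pos: [0.4523, -0.0406, 0.2153]
ee_rot: [2.253, 2.19, 0.001]
ft_force: [0.8, 0.6, 0.5]
opening: 0.767
gripper_force: 0.0
```

```bash

python3 - <<'E'
from h import *
s=status.sense();print(s['clock'],s['tool_pos'],s['joint_pos'],s['opening'])
f=cams.grab_frame('wrist');g=f
for t in ['mat','jar']: print('wrist',t,[(r['conf'],r['xy'],at('wrist',r['xy'],.004 if t=='mat' else .072)) for r in cams.regions_of('wrist',t)])
f=cams.grab_frame('side')
for t in ['mat','jar']: print('side',t,[(r['conf'],r['xy'],at('side',r['xy'],.004 if t=='mat' else .04)) for r in cams.regions_of('side',t)])
t=cams.grab_frame('top')
cv2.imwrite('pics/m9.png',np.vstack([np.hstack([cv2.resize(f,(400,300)),cv2.resize(g,(400,300))]),cv2.resize(t[100:290,60:390],(800,300))]))
F=np.array([.544,.0925]);ex=np.array([np.cos(-.0275),np.sin(-.0275)]);ey=np.array([-ex[1],ex[0]])
delta([*(F-.05*ex+0*ey),.20],np.pi-.0275)
E
```

```text
21.95 [ 0.4523 -0.0406  0.2153] [-1.1163  0.3814  1.4036  2.0701 -0.4382  1.0483  0.4757] 0.7666315298227104
wrist mat [(0.61, [265.6, 225.2], array([ 0.4612, -0.12  ,  0.004 ])), (0.34, [413.9, 81.0], array([0.6504, 0.0746, 0.004 ]))]
wrist jar [(0.66, [258.9, 255.1], array([ 0.451 , -0.1285,  0.072 ])), (0.6, [414.6, 80.1], array([0.6138, 0.0703, 0.072 ]))]
side mat [(0.64, [243.7, 257.9], array([ 0.4569, -0.1752,  0.004 ]))]
side jar [(0.58, [237.2, 240.8], array([ 0.4523, -0.1467,  0.04  ]))]
shift cm [13.8059  3.7755  1.5224] yawx 1.54152845923901 tilt [ 0.0003 -0.0003 -1.    ]
rot about tool z 1.5690284592390098
```

View pics/m9.png

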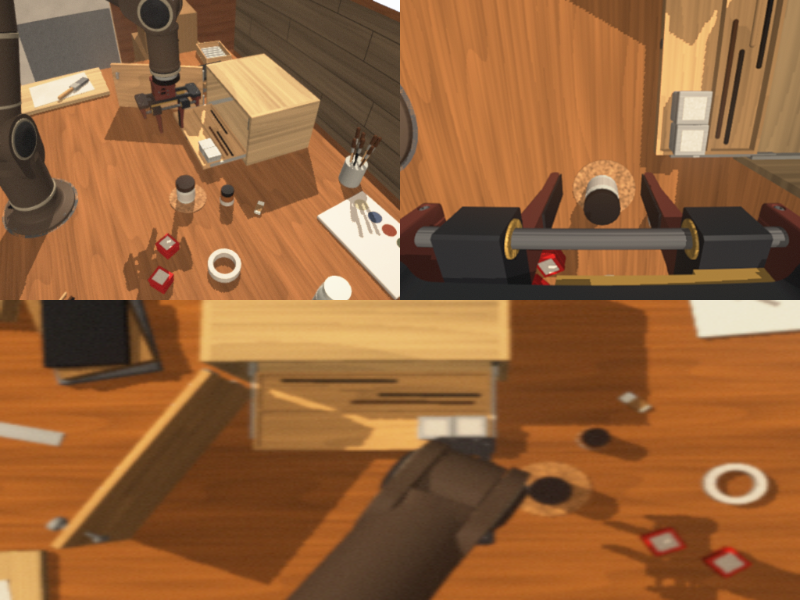

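The jar stands upright on the mat and both tins are in the tray. To push the tray home under the roof I turn the jaws along the tray, then tilt the tool.

>>> {"name": "play_rows", "arguments": {"commands": [{"angular": [0, 0, -0.143], "translation": [0, 0, 0], "claw": -1}, {"angular": [0, 0, -0.143], "translation": [0, 0, 0], "claw": -1}, {"angular": [0, 0, -0.143], "translation": [0, 0, 0], "claw": -1}, {"angular": [0, 0, -0.143], "translation": [0, 0, 0], "claw": -1}, {"angular": [0, 0, -0.143], "translation": [0, 0, 0], "claw": -1}, {"angular": [0, 0, -0.143], "translation": [0, 0, 0], "claw": -1}, {"angular": [0, 0, -0.143], "translation": [0, 0, 0], "claw": -1}, {"angular": [0, 0, -0.143], "translation": [0, 0, 0], "claw": -1}, {"angular": [0, 0, -0.143], "translation": [0, 0, 0], "claw": -1}, {"angular": [0, 0, -0.143], "translation": [0, 0, 0], "claw": -1}, {"angular": [0, 0, -0.14], "translation": [0, 0, 0], "claw": -1}, {"angular": [0, 0, 0], "translation": [0, 0, 0], "claw": -1}]}}

```text
clock: 23.5
tool_pos: [0.4522, -0.0434, 0.2152]
ee_rot: [0.046, 3.141, 0.0]
ft_force: [0.3, -0.6, 0.3]
opening: 0.005
gripper_force: 0.0
```

>>> {"name": "play_rows", "arguments": {"commands": [{"angular": [0, -0.125, 0], "translation": [0, 0, 0], "claw": -1}, {"angular": [0, -0.125, 0], "translation": [0, 0, 0], "claw": -1}, {"angular": [0, -0.125, 0], "translation": [0, 0, 0], "claw": -1}, {"angular": [0, -0.125, 0], "translation": [0, 0, 0], "claw": -1}, {"angular": [0, 0, 0], "translation": [0, 0, 0], "claw": -1}]}}

```text
clock: 24.0
tool_pos: [0.4486, -0.0427, 0.2132]
ee_rot: [0.044, 2.642, -0.007]
ft_force: [-0.2, -0.4, 0.2]
opening: 0.01
gripper_force: 0.0
```

```bash

python3 - <<'E'
from h import *
s=status.sense();print(s['clock'],s['tool_pos'],s['joint_pos'],s['opening'],R.from_rotvec(s['ee_rot']).as_matrix())
delta([.490,.06,.10]);delta([.490,.06,.0375])
print((R.from_rotvec(s['ee_rot']).inv().apply([.9996,-.0275,0])))
E
```

```text
24.0 [ 0.4486 -0.0427  0.2132] [-0.8353 -0.2275  0.7126  2.4343  0.519   0.4281  1.0138] 0.010456302757675149 [[-0.8777  0.0322  0.4782]
 [ 0.0297  0.9995 -0.0127]
 [-0.4784  0.003  -0.8782]]
shift cm [ 2.0907 10.3622 11.7869] yawx 3.1077114884029733 tilt [ 0.4782 -0.0127 -0.8782]
shift cm [ 5.0804 10.3432 17.2753] yawx 3.1077114884029733 tilt [ 0.4782 -0.0127 -0.8782]
[-0.8781  0.0047  0.4784]
```

>>> {"name": "play_rows", "arguments": {"commands": [{"angular": [0, 0, 0], "translation": [0.5, 2.6, 2.95], "claw": -1}, {"angular": [0, 0, 0], "translation": [0.5, 2.6, 2.95], "claw": -1}, {"angular": [0, 0, 0], "translation": [0.5, 2.6, 2.95], "claw": -1}, {"angular": [0, 0, 0], "translation": [0.5, 2.6, 2.95], "claw": -1}, {"angular": [0, 0, 0], "translation": [0, 0, 0], "claw": -1}]}}

```text
clock: 24.5
tool_pos: [0.4878, 0.0252, 0.1376]
ee_rot: [0.04, 2.632, -0.047]
ft_force: [-0.1, 0.5, 0.7]
opening: 0.005
gripper_force: 0.0
```

```bash

python3 - <<'E'
from h import *
s=status.sense();print(s['clock'],s['tool_pos'],s['joint_pos'])
delta([.490,.06,.0375])
E
```

```text
24.5 [0.4878 0.0252 0.1376] [-0.6898  0.1177  0.4536  2.4487  0.8266  0.1499  0.4949]
shift cm [4.7599 3.7409 8.7045] yawx 3.118662411698518 tilt [ 0.4869 -0.041  -0.8725]
```

>>> {"name": "play_rows", "arguments": {"commands": [{"angular": [0, 0.12, 0], "translation": [0, 0, 0], "claw": -1}, {"angular": [0, 0.12, 0], "translation": [0, 0, 0], "claw": -1}, {"angular": [0, 0.1, 0], "translation": [0, 0, 0], "claw": -1}, {"angular": [0, 0, 0], "translation": [0, 0, 0], "claw": -1}]}}

```text
clock: 24.9
tool_pos: [0.494, 0.0146, 0.1412]
ee_rot: [0.068, 2.842, -0.078]
ft_force: [0.2, -0.2, 0.8]
opening: 0.01
gripper_force: 0.0
```

```bash

python3 - <<'E'
from h import *
s=status.sense();print(s['clock'],s['tool_pos'],s['joint_pos'])
delta([.485,.06,.09]);delta([.485,.06,.0375])
E
```

```text
24.9 [0.494  0.0146 0.1412] [-0.3534  0.1702  0.1559  2.2525  0.2137  0.4513  1.1397]
shift cm [2.5431 4.7197 4.3515] yawx 3.1010935405576876 tilt [ 0.2917 -0.061  -0.9546]
shift cm [4.0883 4.966  9.3629] yawx 3.1010935405576876 tilt [ 0.2917 -0.061  -0.9546]
```

>>> {"name": "play_rows", "arguments": {"commands": [{"angular": [-0.05, 0, 0], "translation": [0.6, 1.2, 1.1], "claw": -1}, {"angular": [0, 0, 0], "translation": [0.6, 1.2, 1.1], "claw": -1}, {"angular": [0, 0, 0], "translation": [0.6, 1.2, 1.1], "claw": -1}, {"angular": [0, 0, 0], "translation": [0.6, 1.2, 1.1], "claw": -1}, {"angular": [0, 0, 0], "translation": [0.4, 0, 1.3], "claw": -1}, {"angular": [0, 0, 0], "translation": [0.4, 0, 1.3], "claw": -1}, {"angular": [0, 0, 0], "translation": [0.4, 0, 1.3], "claw": -1}, {"angular": [0, 0, 0], "translation": [0, 0, 0], "claw": -1}]}}

```text
clock: 25.7
tool_pos: [0.4818, 0.0616, 0.0478]
ee_rot: [0.052, 2.844, -0.015]
ft_force: [0.1, -0.6, 0.1]
opening: 0.011
gripper_force: 0.0
```

```bash

python3 - <<'E'
from h import *
s=status.sense();print(s['clock'],s['tool_pos'],s['joint_pos'])
delta([.485,.06,.0375]);delta([.530,.06,.0375])
E
```

```text
25.7 [0.4818 0.0616 0.0478] [-0.4499  0.3571  0.1772  2.3432  0.2264  0.1701  1.0241]
shift cm [-0.0109 -0.1468  1.0841] yawx 3.1059639066923497 tilt [ 0.2928 -0.0157 -0.956 ]
shift cm [-4.3104  0.0205  2.4019] yawx 3.1059639066923497 tilt [ 0.2928 -0.0157 -0.956 ]
```

>>> {"name": "play_rows", "arguments": {"commands": [{"angular": [0, 0.12, 0], "translation": [0, 0, 0], "claw": -1}, {"angular": [0, 0, 0], "translation": [0.2, 0, 1.0], "claw": -1}, {"angular": [0, 0, 0], "translation": [-1.5, 0, 0.25], "claw": -1}, {"angular": [0, 0, 0], "translation": [-1.5, 0, 0.25], "claw": -1}, {"angular": [0, 0, 0], "translation": [-1.5, 0, 0.25], "claw": -1}, {"angular": [0, 0, 0], "translation": [-1.5, 0, 0.25], "claw": -1}, {"angular": [0, 0, 0], "translation": [0, 0, 0], "claw": -1}]}}

```text
clock: 26.4
tool_pos: [0.5455, 0.0594, 0.0398]
ee_rot: [0.055, 2.947, -0.013]
ft_force: [0.2, -0.2, 0.3]
opening: 0.004
gripper_force: 0.0
```

```bash

python3 - <<'E'
from h import *
s=status.sense();print(s['clock'],s['tool_pos'],s['joint_pos'],s['ft_force'])
delta([.60,.058,.0375]);delta([.66,.057,.0375])
E
```

```text
26.4 [0.5455 0.0594 0.0398] [-0.2268  0.4648 -0.0069  2.1134  0.1606  0.382   1.1568] [ 0.1739 -0.2353  0.2718]
shift cm [-5.3099  0.0675  1.276 ] yawx 3.1044669809241454 tilt [ 0.1926 -0.0124 -0.9812]
shift cm [-11.1968   0.1963   2.4326] yawx 3.1044669809241454 tilt [ 0.1926 -0.0124 -0.9812]
```

>>> {"name": "play_rows", "arguments": {"commands": [{"angular": [0, 0, 0], "translation": [-0.5, 0, 0.12], "claw": -1}, {"angular": [0, 0, 0], "translation": [-0.8, 0, 0.17], "claw": -1}, {"angular": [0, 0, 0], "translation": [-1, 0, 0.22], "claw": -1}, {"angular": [0, 0, 0], "translation": [-1, 0, 0.22], "claw": -1}, {"angular": [0, 0, 0], "translation": [-1, 0, 0.22], "claw": -1}, {"angular": [0, 0, 0], "translation": [-0.7, 0, 0.15], "claw": -1}, {"angular": [0, 0, 0], "translation": [-0.3, 0, 0.06], "claw": -1}, {"angular": [0, 0, 0], "translation": [0, 0, 0], "claw": -1}]}}

```text
clock: 27.2
tool_pos: [0.5984, 0.058, 0.0382]
ee_rot: [0.054, 2.952, -0.011]
ft_force: [-0.8, -0.2, -0.8]
opening: 0.007
gripper_force: 0.0
```

```bash

python3 - <<'E'
from h import *
s=status.sense();print(s['clock'],s['tool_pos'],s['joint_pos'],s['ft_force'])
g=cams.grab_frame('wrist');f=cams.grab_frame('side')
cv2.imwrite('pics/m10.png',np.hstack([cv2.resize(f[60:260,120:390],(400,296)),cv2.resize(g,(400,296))]))
delta([.66,.057,.0375])
E
```

```text
27.2 [0.5984 0.058  0.0382] [-0.1843  0.5314 -0.0274  1.9845  0.1471  0.4469  1.2005] [-0.7567 -0.2436 -0.7929]
shift cm [-6.0952  0.1367  1.2339] yawx 3.1054437676211104 tilt [ 0.1877 -0.0113 -0.9822]
```

View pics/m10.png

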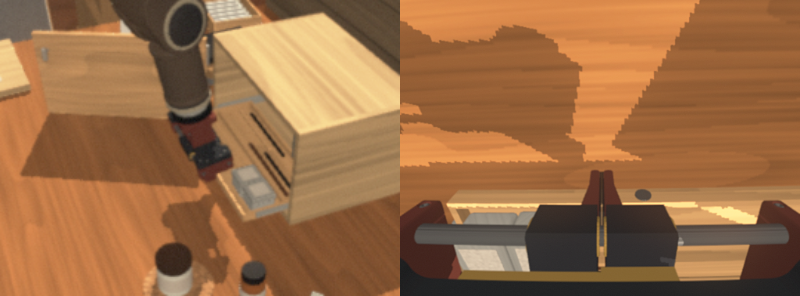

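The left panel shows the tray about halfway in with both tins upright; the right panel shows the fingers on its front wall.

>>> {"name": "play_rows", "arguments": {"commands": [{"angular": [0, -0.04, 0], "translation": [-0.5, 0, 0.1], "claw": -1}, {"angular": [0, -0.04, 0], "translation": [-0.7, 0, 0.17], "claw": -1}, {"angular": [0, -0.04, 0], "translation": [-0.9, 0, 0.25], "claw": -1}, {"angular": [0, -0.04, 0], "translation": [-0.9, 0, 0.3], "claw": -1}, {"angular": [0, -0.04, 0], "translation": [-0.9, 0, 0.33], "claw": -1}, {"angular": [0, 0, 0], "translation": [-0.9, 0, 0.36], "claw": -1}, {"angular": [0, 0, 0], "translation": [-0.9, 0, 0.36], "claw": -1}, {"angular": [0, 0, 0], "translation": [-0.6, 0, 0.24], "claw": -1}, {"angular": [0, 0, 0], "translation": [-0.3, 0, 0.12], "claw": -1}, {"angular": [0, 0, 0], "translation": [0, 0, 0], "claw": -1}]}}

```text
clock: 28.3
tool_pos: [0.6687, 0.0553, 0.0386]
ee_rot: [0.05, 2.751, -0.015]
ft_force: [0.2, -0.2, 0.1]
opening: 0.005
gripper_force: 0.0
```

```bash

python3 - <<'E'
from h import *
s=status.sense();print(s['clock'],s['tool_pos'],s['joint_pos'],s['ft_force'])
delta([.683,.057,.0375])
E
```

```text
28.3 [0.6687 0.0553 0.0386] [-0.2707  0.5691  0.0878  1.9885  0.2288  0.2125  1.1138] [ 0.1728 -0.1552  0.111 ]
shift cm [-1.2762  0.2224  0.6446] yawx 3.105798892281739 tilt [ 0.38   -0.0177 -0.9248]
```

>>> {"name": "play_rows", "arguments": {"commands": [{"angular": [0, 0, 0], "translation": [-0.45, 0, 0.18], "claw": -1}, {"angular": [0, 0, 0], "translation": [-0.45, 0, 0.18], "claw": -1}, {"angular": [0, 0, 0], "translation": [-0.4, 0, 0.16], "claw": -1}, {"angular": [0, 0, 0], "translation": [0, 0, 0], "claw": -1}]}}

```text
clock: 28.7
tool_pos: [0.6825, 0.0549, 0.0386]
ee_rot: [0.05, 2.751, -0.016]
ft_force: [-1.3, 0.1, -1.1]
opening: 0.004
gripper_force: 0.0
```

>>> {"name": "play_rows", "arguments": {"commands": [{"angular": [0, 0, 0], "translation": [-0.3, 0, 0.12], "claw": -1}, {"angular": [0, 0, 0], "translation": [0, 0, 0], "claw": -1}]}}

```text
clock: 28.9
tool_pos: [0.6851, 0.0549, 0.0384]
ee_rot: [0.049, 2.752, -0.016]
ft_force: [-0.1, -0.7, 0.6]
opening: 0.002
gripper_force: 0.2
```

>>> {"name": "play_rows", "arguments": {"commands": [{"angular": [0, 0, 0], "translation": [-0.3, 0, 0.12], "claw": -1}, {"angular": [0, 0, 0], "translation": [0, 0, 0], "claw": -1}]}}

```text
clock: 29.1
tool_pos: [0.6858, 0.0548, 0.0376]
ee_rot: [0.049, 2.757, -0.017]
ft_force: [-10.8, 1.6, 7.2]
opening: 0.005
gripper_force: 5.3
```

The tray hit its stop at the predicted home position (TCP x 0.686). I retreat, stand the tool upright, and go over the door.

>>> {"name": "play_rows", "arguments": {"commands": [{"angular": [0, 0, 0], "translation": [1, 0, -0.4], "claw": -1}, {"angular": [0, 0, 0], "translation": [3, 0, -1.2], "claw": -1}, {"angular": [0, 0, 0], "translation": [3.7, 0, -1.5], "claw": -1}, {"angular": [0, 0, 0], "translation": [3.7, 0, -1.5], "claw": -1}, {"angular": [0, 0.13, 0], "translation": [0, 0, -2], "claw": -1}, {"angular": [0, 0.13, 0], "translation": [0, 0, -4.5], "claw": -1}, {"angular": [0, 0.13, 0], "translation": [0, 0, -4.5], "claw": -1}, {"angular": [0, 0, 0], "translation": [0, 0, -4.5], "claw": -1}, {"angular": [0, 0, 0], "translation": [0, 0, -4.5], "claw": -1}, {"angular": [0, 0, 0], "translation": [0, 0, -4.5], "claw": -1}, {"angular": [0, 0, 0], "translation": [0, 0, -2], "claw": -1}, {"angular": [0, 0, 0], "translation": [0, 0, 0], "claw": -1}]}}

```text
clock: 30.3
tool_pos: [0.5561, 0.0601, 0.2713]
ee_rot: [0.071, 3.04, -0.03]
ft_force: [0.0, -0.6, -0.5]
opening: 0.006
gripper_force: 0.0
```

```bash

python3 - <<'E'
from h import *
s=status.sense();print(s['clock'],s['tool_pos'],s['joint_pos'],s['ft_force'])
n='top';t=cams.grab_frame(n)
for k in ['door','jar','mat']: print(k,[(r['conf'],r['xy']) for r in cams.spot_in(n,k)][:2])
cv2.imwrite('pics/t11.png',cv2.resize(t[90:270,60:330],(800,533)))
delta([.444,.459,.33])
E
```

```text
30.3 [0.5561 0.0601 0.2713] [ 0.0736  0.2379 -0.3524  1.7733  0.148   1.0575  1.1912] [ 0.0111 -0.5853 -0.4605]
door [(0.75, [126.4, 203.4])]
jar [(0.62, [285.1, 220.8])]
mat [(0.87, [277.9, 215.6])]
shift cm [12.1516 39.2688 -8.2936] yawx 3.0961204261534263 tilt [ 0.0909 -0.0228 -0.9956]
```

View pics/t11.png

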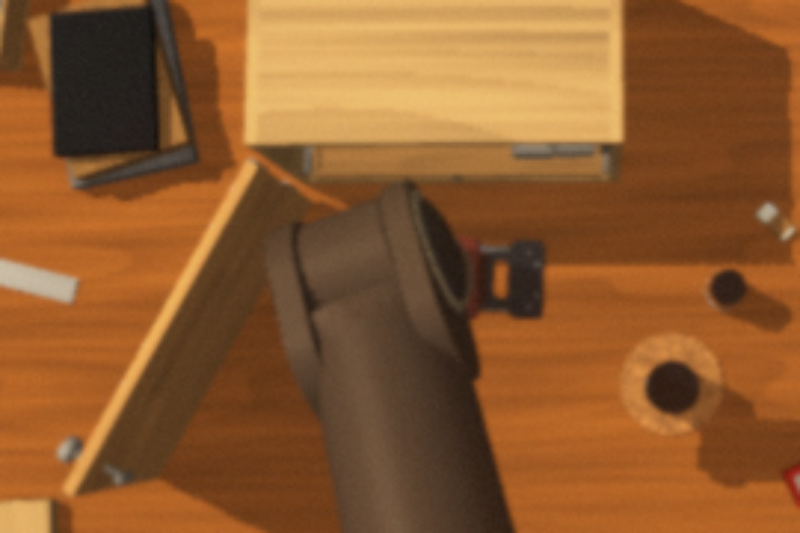

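>>> {"name": "play_rows", "arguments": {"commands": [{"angular": [-0.02, 0.09, 0], "translation": [0, 0, -3], "claw": -1}, {"angular": [0, 0, 0], "translation": [1, 0, -3], "claw": -1}, {"angular": [0, 0, 0], "translation": [1.3, 4.4, 0], "claw": -1}, {"angular": [0, 0, 0], "translation": [1.3, 4.4, 0], "claw": -1}, {"angular": [0, 0, 0], "translation": [1.3, 4.4, 0], "claw": -1}, {"angular": [0, 0, 0], "translation": [1.3, 4.4, 0], "claw": -1}, {"angular": [0, 0, 0], "translation": [1.3, 4.4, 0], "claw": -1}, {"angular": [0, 0, 0], "translation": [1.3, 4.4, 0], "claw": -1}, {"angular": [0, 0, 0], "translation": [1.3, 4.4, 0], "claw": -1}, {"angular": [0, 0, 0], "translation": [1.3, 4.4, 0], "claw": -1}, {"angular": [0, 0, 0], "translation": [1.3, 4.4, 0], "claw": -1}, {"angular": [0, 0, 0], "translation": [0, 0, 0], "claw": -1}]}}

```text
clock: 31.7
tool_pos: [0.4381, 0.4679, 0.3247]
ee_rot: [-0.058, -3.14, -0.004]
ft_force: [0.2, -0.5, 0.0]
opening: 0.009
gripper_force: 0.0
```

```bash

python3 - <<'E'
from h import *
s=status.sense();print(s['clock'],s['tool_pos'],s['joint_pos'],s['ft_force'])
print('trayfront',at('top',[212,150.7],.038))
k=2.963
for p in [(70,490),(255,165),(85,485)]: print('door top',at('top',[p[0]/k+60,p[1]/k+90],.208))
delta([.444,.459,.33]);delta([.444,.459,.166])
E
```

```text
31.7 [0.4381 0.4679 0.3247] [-0.5327  0.4355 -0.5293  1.4031  0.2168  1.3598  0.4679] [ 0.1957 -0.5422  0.0082]
trayfront [0.6946 0.098  0.038 ]
door top [0.3609 0.455  0.208 ]
door top [0.6811 0.2712 0.208 ]
door top [0.3656 0.44   0.208 ]
shift cm [-0.6211 -0.8688 -0.5307] yawx 3.104659346219002 tilt [-0.0014  0.0028 -1.    ]
shift cm [-0.6457 -0.9141 15.8692] yawx 3.104659346219002 tilt [-0.0014  0.0028 -1.    ]
```

>>> {"name": "play_rows", "arguments": {"commands": [{"angular": [0, 0, 0], "translation": [-2.3, -1.1, 0], "claw": -1}, {"angular": [0, 0, 0], "translation": [0, 0, 4], "claw": -1}, {"angular": [0, 0, 0], "translation": [0, 0, 4], "claw": -1}, {"angular": [0, 0, 0], "translation": [0, 0, 4], "claw": -1}, {"angular": [0, 0, 0], "translation": [0, 0, 3.9], "claw": -1}, {"angular": [0, 0, 0], "translation": [0, 0, 0], "claw": -1}]}}

```text
clock: 32.3
tool_pos: [0.4641, 0.4461, 0.1616]
ee_rot: [-0.073, -3.137, 0.011]
ft_force: [-0.5, -1.3, -0.4]
opening: 0.009
gripper_force: 0.0
```

```bash

cat > door.py <<'E'
from h import *
import sys
s=status.sense();p=s['tool_pos'];print(s['clock'],p,s['joint_pos'],s['ft_force'])
H=np.array([.690,.280]);r=p[:2]-H
print('r',np.hypot(*r),'angle of TCP about hinge(open rad)',(-np.pi/2-.0275-np.arctan2(r[1],r[0]))%(2*np.pi))
rad=np.hypot(*r);a0=np.arctan2(r[1],r[0]);Rm=R.from_rotvec(s['ee_rot'])
q=p.copy()
for d in np.arange(1,int(sys.argv[1])+1)*float(sys.argv[2]):
    n=np.array([*(H+rad*np.array([np.cos(a0+d),np.sin(a0+d)])),float(sys.argv[3])]);print(np.round(Rm.inv().apply(n-q)*100,1),end=' ');q=n
print(q)
E
python3 door.py 8 .12 .166
```

```text
32.3 [0.4641 0.4461 0.1616] [-0.508   0.5643 -0.4864  1.5959  0.2913  1.0621  0.4492] [-0.4516 -1.2893 -0.3749]
r 0.2803803021525832 angle of TCP about hinge(open rad) 2.177342206921381
[ 1.7 -2.9 -0.4] [ 1.3 -3.1  0. ] [ 1.  -3.2  0. ] [ 0.6 -3.3  0. ] [ 0.2 -3.4  0. ] [-0.2 -3.4  0. ] [-0.6 -3.3  0. ] [-1.  -3.2  0. ] [0.4244 0.1902 0.166 ]
```

```bash
python3 door.py 24 .06 .166
```

```text
32.3 [0.4641 0.4461 0.1616] [-0.508   0.5643 -0.4864  1.5959  0.2913  1.0621  0.4492] [-0.4516 -1.2893 -0.3749]
r 0.2803803021525832 angle of TCP about hinge(open rad) 2.177342206921381
[ 0.9 -1.4 -0.4] [ 0.8 -1.5  0. ] [ 0.7 -1.5  0. ] [ 0.6 -1.6  0. ] [ 0.5 -1.6  0. ] [ 0.4 -1.6  0. ] [ 0.3 -1.6  0. ] [ 0.2 -1.7  0. ] [ 0.1 -1.7  0. ] [ 0.  -1.7  0. ] [-0.1 -1.7  0. ] [-0.2 -1.7  0. ] [-0.3 -1.7  0. ] [-0.4 -1.6  0. ] [-0.5 -1.6  0. ] [-0.6 -1.6  0. ] [-0.7 -1.5  0. ] [-0.8 -1.5  0. ] [-0.8 -1.5  0. ] [-0.9 -1.4  0. ] [-1.  -1.3  0. ] [-1.1 -1.3  0. ] [-1.2 -1.2  0. ] [-1.2 -1.1  0. ] [0.4959 0.0777 0.166 ]
```

>>> {"name": "play_rows", "arguments": {"commands": [{"angular": [0, 0, 0], "translation": [0.9, -1.4, -0.3], "claw": -1}, {"angular": [0, 0, 0], "translation": [0.8, -1.5, 0], "claw": -1}, {"angular": [0, 0, 0], "translation": [0.7, -1.5, 0], "claw": -1}, {"angular": [0, 0, 0], "translation": [0.6, -1.6, 0], "claw": -1}, {"angular": [0, 0, 0], "translation": [0.5, -1.6, 0], "claw": -1}, {"angular": [0, 0, 0], "translation": [0.4, -1.6, 0], "claw": -1}, {"angular": [0, 0, 0], "translation": [0.3, -1.6, 0], "claw": -1}, {"angular": [0, 0, 0], "translation": [0.2, -1.7, 0], "claw": -1}, {"angular": [0, 0, 0], "translation": [0, 0, 0], "claw": -1}]}}

```text
clock: 33.2
tool_pos: [0.417, 0.3249, 0.1721]
ee_rot: [0.076, 3.136, 0.001]
ft_force: [0.1, 0.2, 0.7]
opening: 0.001
gripper_force: 0.0
```

```bash
python3 door.py 14 .06 .166; python3 -c "
from h import *
t=cams.grab_frame('top');print([(r['conf'],r['xy']) for r in cams.spot_in('top','door')]);cv2.imwrite('pics/t12.png',cv2.resize(t[90:270,60:330],(600,400)))"
```

```text
33.2 [0.417  0.3249 0.1721] [-0.3372  0.3647 -0.5217  1.8801  0.2245  0.95    0.5611] [0.0598 0.2412 0.7139]
r 0.27668303661679416 angle of TCP about hinge(open rad) 1.7063375262398432
[ 0.1 -1.7  0.6] [ 0.  -1.7 -0. ] [-0.1 -1.7 -0. ] [-0.2 -1.7 -0. ] [-0.3 -1.6 -0. ] [-0.4 -1.6  0. ] [-0.5 -1.6  0. ] [-0.5 -1.6  0. ] [-0.6 -1.5  0. ] [-0.7 -1.5  0. ] [-0.8 -1.4  0. ] [-0.9 -1.4  0. ] [-1.  -1.3  0. ] [-1.1 -1.3  0. ] [0.4743 0.1067 0.166 ]
[(0.62, [152.1, 201.5]), (0.47, [205.9, 144.7])]
```

View pics/t12.png

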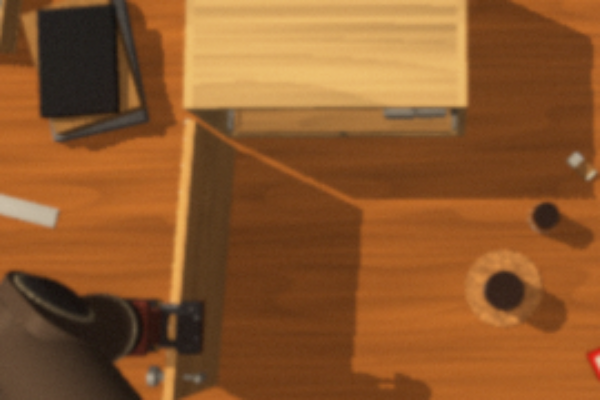

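The door has followed the fingers to about 1.6 rad. The gripper body passes above it at (185,328).

>>> {"name": "play_rows", "arguments": {"commands": [{"angular": [0, 0, 0], "translation": [0.1, -1.7, 0.3], "claw": -1}, {"angular": [0, 0, 0], "translation": [0, -1.7, 0.3], "claw": -1}, {"angular": [0, 0, 0], "translation": [-0.1, -1.7, 0], "claw": -1}, {"angular": [0, 0, 0], "translation": [-0.2, -1.7, 0], "claw": -1}, {"angular": [0, 0, 0], "translation": [-0.3, -1.6, 0], "claw": -1}, {"angular": [0, 0, 0], "translation": [-0.4, -1.6, 0], "claw": -1}, {"angular": [0, 0, 0], "translation": [-0.5, -1.6, 0], "claw": -1}, {"angular": [0, 0, 0], "translation": [-0.5, -1.6, 0], "claw": -1}, {"angular": [0, 0, 0], "translation": [-0.6, -1.5, 0], "claw": -1}, {"angular": [0, 0, 0], "translation": [-0.7, -1.5, 0], "claw": -1}, {"angular": [0, 0, 0], "translation": [-0.8, -1.4, 0], "claw": -1}, {"angular": [0, 0, 0], "translation": [0, 0, 0], "claw": -1}]}}

```text
clock: 34.5
tool_pos: [0.4491, 0.1475, 0.1649]
ee_rot: [0.077, 3.137, 0.002]
ft_force: [-0.7, 0.2, -0.1]
opening: 0.007
gripper_force: 0.0
```

```bash
python3 door.py 16 .06 .168
```

```text
34.5 [0.4491 0.1475 0.1649] [-0.0195  0.2726 -0.4691  2.0157  0.1593  0.8838  0.947 ] [-0.6651  0.1843 -0.1177]
r 0.2749312679532968 angle of TCP about hinge(open rad) 1.0403672762191583
[-0.9 -1.4 -0.3] [-1.  -1.3  0. ] [-1.1 -1.3  0. ] [-1.1 -1.2  0. ] [-1.2 -1.1  0. ] [-1.3 -1.   0. ] [-1.3 -1.   0. ] [-1.4 -0.9  0. ] [-1.4 -0.8  0. ] [-1.5 -0.7  0. ] [-1.5 -0.6  0. ] [-1.6 -0.5  0. ] [-1.6 -0.4  0. ] [-1.6 -0.3  0. ] [-1.6 -0.2  0. ] [-1.6 -0.1  0. ] [0.6604 0.0067 0.168 ]
```

>>> {"name": "play_rows", "arguments": {"commands": [{"angular": [0, 0, 0], "translation": [-0.9, -1.4, -0.3], "claw": -1}, {"angular": [0, 0, 0], "translation": [-1, -1.3, 0], "claw": -1}, {"angular": [0, 0, 0], "translation": [-1.1, -1.3, 0], "claw": -1}, {"angular": [0, 0, 0], "translation": [-1.1, -1.2, 0], "claw": -1}, {"angular": [0, 0, 0], "translation": [-1.2, -1.1, 0], "claw": -1}, {"angular": [0, 0, 0], "translation": [-1.3, -1, 0], "claw": -1}, {"angular": [0, 0, 0], "translation": [-1.3, -1, 0], "claw": -1}, {"angular": [0, 0, 0], "translation": [-1.4, -0.9, 0], "claw": -1}, {"angular": [0, 0, 0], "translation": [-1.4, -0.8, 0], "claw": -1}, {"angular": [0, 0, 0], "translation": [-1.5, -0.7, 0], "claw": -1}, {"angular": [0, 0, 0], "translation": [-1.5, -0.6, 0], "claw": -1}, {"angular": [0, 0, 0], "translation": [-1.6, -0.5, 0], "claw": -1}]}}

```text
clock: 35.7
tool_pos: [0.5968, 0.0238, 0.1682]
ee_rot: [0.073, 3.137, 0.003]
ft_force: [-0.2, 0.1, -0.2]
opening: 0.005
gripper_force: 0.3
```

```bash
python3 door.py 8 .03 .170
```

```text
35.7 [0.5968 0.0238 0.1682] [ 0.1569  0.4571 -0.3732  1.7259  0.1923  0.9908  1.2378] [-0.2047  0.0826 -0.2084]
r 0.2726183893704389 angle of TCP about hinge(open rad) 0.3214387876453202
[-0.8 -0.2 -0.2] [-0.8 -0.2  0. ] [-0.8 -0.2  0. ] [-0.8 -0.2  0. ] [-0.8 -0.1  0. ] [-0.8 -0.1  0. ] [-0.8 -0.1  0. ] [-0.8 -0.1  0. ] [0.6604 0.009  0.17  ]
```

>>> {"name": "play_rows", "arguments": {"commands": [{"angular": [0, 0, 0], "translation": [-0.8, -0.2, -0.2], "claw": -1}, {"angular": [0, 0, 0], "translation": [-0.8, -0.2, 0], "claw": -1}, {"angular": [0, 0, 0], "translation": [-0.8, -0.2, 0], "claw": -1}, {"angular": [0, 0, 0], "translation": [-0.8, -0.2, 0], "claw": -1}, {"angular": [0, 0, 0], "translation": [-0.8, -0.1, 0], "claw": -1}, {"angular": [0, 0, 0], "translation": [-0.6, -0.1, 0], "claw": -1}, {"angular": [0, 0, 0], "translation": [-0.4, -0.1, 0], "claw": -1}, {"angular": [0, 0, 0], "translation": [-0.3, 0, 0], "claw": -1}, {"angular": [0, 0, 0], "translation": [0, 0, 0], "claw": -1}]}}

```text
clock: 36.6
tool_pos: [0.6484, 0.0111, 0.1706]
ee_rot: [0.073, 3.137, 0.003]
ft_force: [0.0, 0.7, -0.1]
opening: 0.008
gripper_force: 0.0
```

>>> {"name": "play_rows", "arguments": {"commands": [{"angular": [0, 0, 0], "translation": [-0.4, 0, 0], "claw": -1}, {"angular": [0, 0, 0], "translation": [-0.4, 0, 0], "claw": -1}, {"angular": [0, 0, 0], "translation": [0, 0, 0], "claw": -1}]}}

```text
clock: 36.9
tool_pos: [0.6567, 0.0107, 0.1707]
ee_rot: [0.072, 3.136, 0.003]
ft_force: [-0.3, -0.7, -0.6]
opening: 0.008
gripper_force: 0.0
```

>>> {"name": "play_rows", "arguments": {"commands": [{"angular": [0, 0, 0], "translation": [-0.3, 0, 0], "claw": -1}, {"angular": [0, 0, 0], "translation": [-0.3, 0, 0], "claw": -1}, {"angular": [0, 0, 0], "translation": [0, 0, 0], "claw": -1}]}}

```text
clock: 37.2
tool_pos: [0.6613, 0.0106, 0.1707]
ee_rot: [0.072, 3.139, 0.003]
ft_force: [-4.8, -0.3, 3.0]
opening: 0.004
gripper_force: 2.3
```

>>> {"name": "play_rows", "arguments": {"commands": [{"angular": [0, 0, 0], "translation": [-0.3, 0, 0], "claw": -1}, {"angular": [0, 0, 0], "translation": [-0.3, 0, 0], "claw": -1}, {"angular": [0, 0, 0], "translation": [0, 0, 0], "claw": -1}]}}

```text
clock: 37.5
tool_pos: [0.6688, 0.0102, 0.1708]
ee_rot: [0.072, 3.136, 0.003]
ft_force: [-0.2, -0.5, 0.4]
opening: 0.003
gripper_force: 0.0
```

>>> {"name": "play_rows", "arguments": {"commands": [{"angular": [0, 0, 0], "translation": [-0.3, 0, 0], "claw": -1}, {"angular": [0, 0, 0], "translation": [-0.3, 0, 0], "claw": -1}, {"angular": [0, 0, 0], "translation": [0, 0, 0], "claw": -1}]}}

```text
clock: 37.8
tool_pos: [0.6715, 0.0101, 0.1708]
ee_rot: [-0.072, -3.139, -0.002]
ft_force: [-13.8, -1.0, 8.9]
opening: 0.005
gripper_force: 6.8
```

>>> {"name": "play_rows", "arguments": {"commands": [{"angular": [0, 0, 0], "translation": [-0.3, 0, 0], "claw": -1}, {"angular": [0, 0, 0], "translation": [-0.2, 0, 0], "claw": -1}, {"angular": [0, 0, 0], "translation": [0, 0, 0], "claw": -1}]}}

```text
clock: 38.1
tool_pos: [0.6715, 0.01, 0.1707]
ee_rot: [-0.07, -3.129, 0.001]
ft_force: [-35.0, -1.2, 20.8]
opening: 0.006
gripper_force: 17.3
```

The door has seated against a hard stop at the predicted place. I retreat and check.

>>> {"name": "play_rows", "arguments": {"commands": [{"angular": [0, 0, 0], "translation": [1, 0, 0], "claw": -1}, {"angular": [0, 0, 0], "translation": [2, 0, 0], "claw": -1}, {"angular": [0, 0, 0], "translation": [4, 0, 0], "claw": -1}, {"angular": [0, 0, 0], "translation": [4, 0, -2], "claw": -1}, {"angular": [0, 0, 0], "translation": [4, 2, -2], "claw": -1}, {"angular": [0, 0, 0], "translation": [3, 4, -1], "claw": -1}, {"angular": [0, 0, 0], "translation": [3, 4, 0], "claw": -1}, {"angular": [0, 0, 0], "translation": [1, 4.5, 0], "claw": -1}, {"angular": [0, 0, 0], "translation": [0, 0, 0], "claw": -1}, {"angular": [0, 0, 0], "translation": [0, 0, 0], "claw": -1}]}}

```text
clock: 39.1
tool_pos: [0.4666, 0.1647, 0.2203]
ee_rot: [0.068, 3.136, 0.003]
ft_force: [0.5, -0.8, 0.1]
opening: 0.006
gripper_force: 0.0
```

```bash
python3 -c "
from h import *
t=cams.grab_frame('top')
for k in ['jar','mat']: print([(r['conf'],at('top',r['xy'],.07 if k=='jar' else .004)) for r in cams.spot_in('top',k)])
f=cams.grab_frame('side')
print([(r['conf'],r['xy']) for r in cams.spot_in('side','door_knob')])
cv2.imwrite('pics/e13.png',np.hstack([cv2.resize(f[60:300,130:400],(400,356)),cv2.resize(t[90:270,100:350],(400,356))]))"
```

```text
[(0.65, array([ 0.4427, -0.1471,  0.07  ]))]
[(0.79, array([ 0.4661, -0.1223,  0.004 ]))]
[(0.96, [288.4, 143.8])]
```

View pics/e13.png

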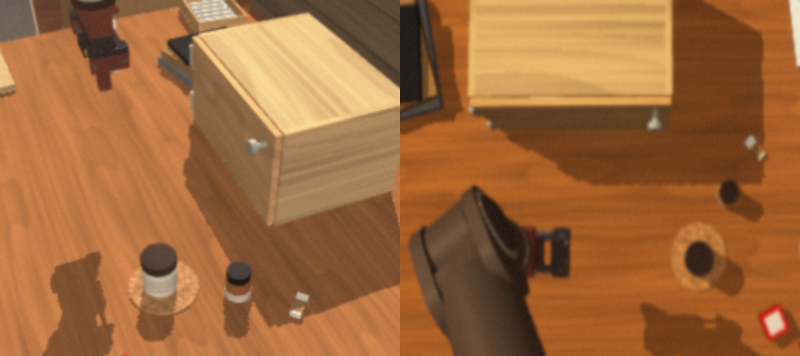

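The door is shut flush, the jar stands near the middle of the mat, and the bystanders are in place. I hand the job in.

```bash
python3 -c "
from rig import bot
print(bot.job_done())"
```

```text
the job is handed in; nothing more can be done
None
```

I handed in the finished job, though the hand-in gave no verdict: both bare-metal tins stand butted in the front channel against the right-hand end wall, the jar is on the mat, the tray is home and the door is shut on its catch.

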